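# Fit the porcelain sleeve on a bent lamp arm

### The arm

A 6-joint arm with a two-finger parallel gripper is mounted at the origin on the work surface. World frame = base frame: x ahead of the robot, y to its left, z up, the work surface at z = 0. Lengths are in m, angles in rad, forces in N, time in s.
With the tool pointing down it reaches from about 0.375 to 0.825 m from the base axis. Payload 5.5 kg.
Tool frame: the origin (TCP) lies midway between the tips of the shut fingers; the grasp point (between the pads) lies 19 mm behind it; y points along the fingers, z is the direction in which the jaws open and shut, and the axes are right-handed (so a half turn about y gives the same grasp; the last joint's range is limited). The gripper opens to 85 mm and grips with 20 to 120 N. Pads are 22 mm wide; open, the fingers measure 114 mm over their backs; the gripper's body (76 mm by 85 mm) begins 54 mm behind the grasp point. The pads swing forward as they close: fully open they stand 13 mm farther back than shut.
Start: joints at [1.29, 0.314, -0.047, 1.21, 0, 1.571], TCP at [0.166, 0.576, 0.211] pointing down, gripper open.
Joint ranges: [-2.67, 2.67], [-0.69, 1.73], [-1.03, 1.25], [-2.08, 2.16], [-1.42, 1.45], [-3.14, 3.14]. Speed limits (rad/s): [2.39, 2.39, 3.01, 3.14, 3.14, 3.14].

### API

Orientations are given as a unit quaternion [w, x, y, z].
In Python, from bench import readout, cams, hand_in gives the robot as it stands. The module is installed in compiled form; this text tells all that it offers.
- The arm moves only by the shell command python3 -m crank 'ROWS'. ROWS is JSON, a list of rows, each an object of numbers: "x", "y", "z": the shift along the tool's x, y, z in cm; "yaw": the turn about the tool's y in rad; "claw": the finger opening in cm, from 0 to 8.54. A call has exactly 5 rows; each row shifts and turns the pose as measured when the row begins, along the tool's axes as they then stand; what a row does not reach is not made up. A row lasts 1/10 s, in which the tool goes at most 50 mm and 8.59 degrees, less where a joint would pass 70% of its speed; a pose out of reach is approached as far as the arm can. A call with a gripper value outside its range is refused whole. The fingers move at their own pace and stop on an object; the grip force is fixed at half the most. Time passes only in rows, so rows that do not move let the fingers close, or fill a call up. It gives the time, the measured TCP pose, the force and the opening at its end, in the units of the state.
- readout.get_obs(): the state, without advancing time (a new reading comes with each control period).
- cams.camera(name): name is "side" or "top" or "wrist"; returns the picture (480x640x3 uint8, red, green, blue); there is no depth.
- cams.camera_info(name): a dict with "fx", "fy", "cx", "cy" (pixels), "cam_to_world" (4x4, takes a point from camera to world coordinates). Camera axes: x right, y down, z forward; pixel columns grow to the right and rows downward; lengths in m; the calibration is good to about 2 mm. A picture is of the moment at which its call begins: read the wrist's pose just before it. camera_info takes no time and is no camera call; for the wrist camera it gives the pose at the moment of the call.
- hand_in(): hands the job in, once; it reports no verdict.
The state is a dict: "clock": time; "q": joint angles; "dq": joint speeds; "tau": joint torques, N m; "tcp_pos": TCP position; "tcp_rot": TCP orientation; "force": force on the tool from outside, world axes, zero at the start; "ft_torque": the same for the moment, N m; "width": opening from 0.0 (shut) to 1.0 (fully open).
Only numpy, scipy, OpenCV 4.12 (cv2) and the standard library are available. Lean on these libraries where they do the work, as an engineer would, in place of code of your own. Each camera call takes 0.05 s, during which the arm holds its last target. There are 200 camera calls.

### The job

Take the blue-banded porcelain sleeve from its saddle, thread it over the free end of the brass lamp arm and slide it round the bend, turning it with the tube and never forcing it, until it sits right up against the collar. Porcelain chips easily: ease it wherever it binds. Let go of it there and leave everything else as it is.

Things in the scene. Friction and masses are not known exactly. Their poses are not given: they have to be found in the camera images.
- sleeve: the sleeve to fit: eight-sided white porcelain barrel, cobalt-blue band near each end, 36 mm long, 36 mm across opposite facets, through-bore 13.5 mm wide, about 80 g, both ends alike. Origin at its centre, own x along the bore. It starts on a saddle of the rack, bore level, centre 45 mm above the bench, two facets upright (own y level or vertical) for a grasp from above across the bore
- red_sleeve: a second sleeve of the same shape and size with rust-red bands, for another lamp, on the other saddle; leave it
- rack: fixed pale wooden saddle board, 75 x 170 x 10 mm, origin at the centre of its underside; two V saddles 110 mm apart along its y axis carry the sleeves, bores along its x axis; which sleeve lies on which changes. A saddle (34 mm wide) is narrower than the sleeve; only the 10 mm board lies beneath the fingers beside it
- lamp: fixed plywood stand (foot 120 x 130 mm, up to 32 mm high, upright 186 mm high at its +y side, 31 mm from the origin) with a brass wall-lamp arm: 10 mm tube, centreline 150 mm above the bench, bend lying level. Origin under the foot's centre, z up. The tube starts at a wall plate 64 mm wide on the upright, runs along own -y through a soldered collar (19 mm wide), round a quarter bend and out along own +x
- tip (a point): the rounded free end of the tube, its outermost point on the centreline, at lamp (130, -170, 150) mm. Axes as the lamp's; own +x points outwards. The last 30 mm before it are straight along x, from the end of the bend at lamp (100, -170, 150)
- bend_mid (a point): middle of the bend as drawn: quarter circle, centreline radius 100 mm, centre at lamp (100, -70, 150) mm. The tube was bent by hand and has sprung: collar and tip are true, but between them it rises above level, by 4 to 11 mm here, as if turned by 0.075 to 0.2 rad about the straight line from collar to tip. It differs from lamp to lamp, is not measured and must be felt. Axes as the lamp's
- seat (a point): where the sleeve's centre belongs, its end against the collar: on the tube's axis as drawn, 18 mm from the collar's face, at lamp (0, -48, 150) mm. Axes as the lamp's; own +y points along the tube to the collar. The tube is straight along y from the collar's face (lamp y -30 mm) for 40 mm, to the start of the bend at lamp y -70
- brush_mug: bystander: white mug with red dots full of brushes, 80 mm wide, 95 mm high (brushes to 230 mm), origin under its centre
- jar_blue: bystander: small paint jar, blue, 40 mm wide, 50 mm high, origin under its centre
- jar_green: bystander: small paint jar, green, 40 mm wide, 50 mm high, origin under its centre
- socket: bystander: white porcelain lamp holder, 48 mm wide, 44 mm high, origin under its centre
- shade: bystander: white porcelain lamp shade standing like a bowl, 170 mm wide, 85 mm high, origin under its centre
- screwdriver: bystander: screwdriver with an orange handle lying on the bench, 190 mm long
- nut_dish: bystander: small white dish of brass nuts, 72 mm wide, 18 mm high, origin under its centre

How it is judged:
By the outcome, as a careful person would: the job done as asked, in the order asked, and still so for the second after the job is handed in, with the robot touching nothing.
It also fails if it takes over 72 s, if anything falls off the work surface, if the arm or the gripper's body presses on something with over 40 N, if the wrist force passes 120 N, or if a joint passes its speed limit or range.

## Working session

There is one attempt and no reset: what is moved stays moved. The work goes in short steps, Python scripts to look and compute and a shell command to move; the robot and the scene stay as the last step left them, time stands still between calls to the robot, and variables do not carry over. Pictures are saved under pics/ and viewed, about 8 in all and at most 12, crops included, and the job is handed in when it is done.

```bash
mkdir -p pics; python3 - <<'E'
from bench import readout,cams
import cv2,numpy as np
np.set_printoptions(precision=4,suppress=True)
print(readout.get_obs())
for n in("top","side"):
    im=cams.camera(n);cv2.imwrite(f"pics/{n}0.png",im[:,:,::-1]);i=cams.camera_info(n);print(n,i["fx"],i["fy"],i["cx"],i["cy"]);print(i["cam_to_world"])
E
```

```text
{'clock': 0.0, 'q': array([ 1.29  ,  0.3142, -0.0481,  1.2102, -0.    ,  1.5708]), 'dq': array([ 0.001 , -0.0009, -0.0002, -0.0001,  0.0007, -0.0023]), 'tau': array([ -0.    , -53.9594,  33.9745,   0.019 ,   0.0001,   0.    ]), 'tcp_pos': array([0.1661, 0.5759, 0.2102]), 'tcp_rot': array([-0.6996,  0.7007, -0.099 ,  0.0989]), 'force': array([-0.4239, -0.6996,  0.2209]), 'ft_torque': array([ 0.0257, -0.0362,  0.0257]), 'width': 1.0005280918431152}
top 587.3450894097382 587.3450894097382 325.0225153630125 240.83833666759273
[[-0.023  -0.9859  0.1656  0.3407]
 [-0.9997  0.0231 -0.0012  0.0231]
 [-0.0026 -0.1656 -0.9862  1.3489]
 [ 0.      0.      0.      1.    ]]
side 579.8013132387835 579.8013132387835 318.33752605435484 240.67601877273765
[[ 0.8443 -0.3181  0.4313  0.05  ]
 [-0.5356 -0.4773  0.6966 -0.7985]
 [-0.0157 -0.8191 -0.5734  0.7923]
 [ 0.      0.      0.      1.    ]]
```

View pics/top0.png

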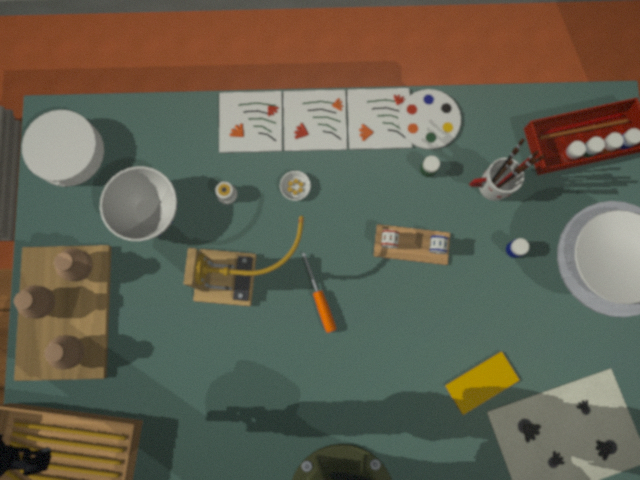

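View pics/side0.png

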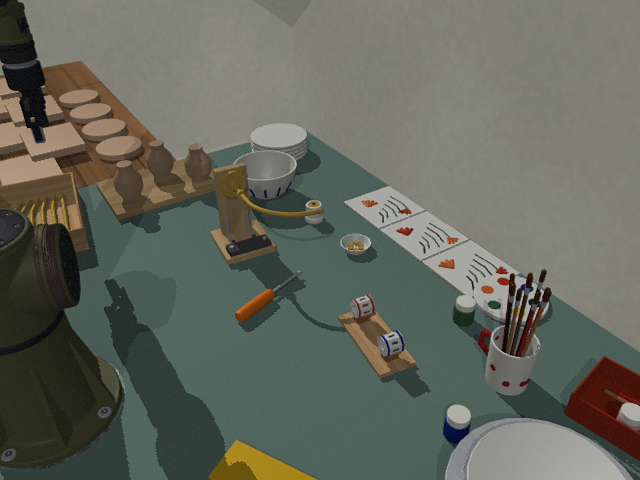

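Top: blue sleeve at about (438,243), red at (389,237), tube tip at (301,217), upright at (192,268). Side: blue sleeve at (391,345), tip near (321,211).

```bash
cat > h.py <<'E'
import numpy as np,cv2
from bench import cams,readout
from scipy.spatial.transform import Rotation as R
np.set_printoptions(precision=4,suppress=True)
def ray(i,u,v):
    T=i["cam_to_world"];d=T[:3,:3]@np.array([(u-i["cx"])/i["fx"],(v-i["cy"])/i["fy"],1]);return T[:3,3],d/np.linalg.norm(d)
def plane(i,u,v,z):
    o,d=ray(i,u,v);return o+d*(z-o[2])/d[2]
def tri(*ps):
    A=np.zeros((3,3));b=np.zeros(3)
    for i,u,v in ps:
        o,d=ray(i,u,v);P=np.eye(3)-np.outer(d,d);A+=P;b+=P@o
    p=np.linalg.solve(A,b);return p
def proj(i,p):
    T=i["cam_to_world"];c=T[:3,:3].T@(np.asarray(p)-T[:3,3]);return np.array([i["fx"]*c[0]/c[2]+i["cx"],i["fy"]*c[1]/c[2]+i["cy"]])
def tool():
    s=readout.get_obs();w,x,y,z=s["tcp_rot"];return s,R.from_quat([x,y,z,w]).as_matrix()
def snap(n,f):
    i=cams.camera_info(n);im=cams.camera(n)[:,:,::-1].copy();cv2.imwrite(f"pics/{f}.png",im);np.save(f"pics/{f}.npy",i,allow_pickle=True);return im,i
E
python3 - <<'E'
from h import *
s,M=tool();print("tool axes cols\n",M)
t=cv2.imread("pics/top0.png");d=cv2.imread("pics/side0.png");it=cams.camera_info("top");is_=cams.camera_info("side")
def blobs(im,box,lo,hi):
    x0,y0,x1,y1=box;m=cv2.inRange(cv2.cvtColor(im[y0:y1,x0:x1],cv2.COLOR_BGR2HSV),lo,hi);n,l,st,c=cv2.connectedComponentsWithStats(m)
    return [(st[k,4],c[k]+[x0,y0]) for k in range(1,n) if st[k,4]>4],m
for im,b in((t,(425,225,455,260)),(d,(365,320,420,365))):
    bl,m=blobs(im,b,(105,90,40),(130,255,255));print(bl)
    ys,xs=np.nonzero(m);print("all",xs.mean()+b[0],ys.mean()+b[1],xs.min()+b[0],xs.max()+b[0],ys.min()+b[1],ys.max()+b[1])
def z(im,b,k): x0,y0,x1,y1=b;return cv2.resize(im[y0:y1,x0:x1],None,fx=k,fy=k,interpolation=cv2.INTER_CUBIC)
a=z(t,(180,205,320,315),5);b=z(t,(370,215,460,270),5);
A=np.zeros((600,800,3),np.uint8);A[:330,:420]=z(t,(180,205,320,315),3);A[:220,430:790]=z(t,(370,215,460,270),4);A[335:599,:]=0
c=z(d,(205,160,335,225),4)[:264,:520];A[335:335+c.shape[0],:c.shape[1]]=c
c=z(d,(335,285,420,380),3);A[300:300+c.shape[0],540:540+c.shape[1]]=c
cv2.imwrite("pics/c1.png",A)
E
```

```text
tool axes cols
 [[ 0.9608 -0.0004  0.2771]
 [-0.2771 -0.0014  0.9608]
 [-0.     -1.     -0.0015]]
[]<stdin>:9: RuntimeWarning: Mean of empty slice.
  ret = ret.dtype.type(ret / rcount)
Traceback (most recent call last):
ValueError: zero-size array to reduction operation minimum which has no identity
```

```bash
python3 - <<'E'
from h import *
t=cv2.imread("pics/top0.png");d=cv2.imread("pics/side0.png");it=cams.camera_info("top");is_=cams.camera_info("side")
def mean(im,b,f):
    x0,y0,x1,y1=b;p=im[y0:y1,x0:x1].astype(int);B,G,Rr=p[...,0],p[...,1],p[...,2];m=f(B,G,Rr)
    n,l,st,c=cv2.connectedComponentsWithStats(m.astype(np.uint8));print([(st[k,4],c[k]+[x0,y0]) for k in range(1,n) if st[k,4]>3])
    ys,xs=np.nonzero(m);return xs.mean()+x0,ys.mean()+y0
blue=lambda B,G,Rr:(B>Rr+25)&(B>G+12)
for tb,sb,f in(((427,228,452,260),(372,325,410,362),blue),((378,225,402,252),(345,290,380,325),lambda B,G,Rr:(Rr>B+35)&(Rr>G+40))):
    a=mean(t,tb,f);b=mean(d,sb,f);print("top",a,"side",b,tri((it,*a),(is_,*b)),plane(it,*a,.055))
def z(im,b,k): x0,y0,x1,y1=b;return cv2.resize(im[y0:y1,x0:x1],None,fx=k,fy=k,interpolation=cv2.INTER_CUBIC)
A=np.zeros((600,800,3),np.uint8);A[:330,:420]=z(t,(180,205,320,315),3);A[:220,430:790]=z(t,(370,215,460,270),4)
c=z(d,(205,160,335,225),4);A[335:335+c.shape[0],:c.shape[1]]=c
c=z(d,(335,285,420,380),3);A[300:300+c.shape[0],540:540+c.shape[1]]=c
cv2.imwrite("pics/c1.png",A)
E
```

```text
[(np.int32(4), array([434.5, 236. ])), (np.int32(15), array([438.    , 249.3333]))]
[(np.int32(53), array([399.8679, 338.0755])), (np.int32(46), array([386.3913, 344.4565])), (np.int32(5), array([390.8, 335.6])), (np.int32(4), array([394.5, 342.5]))]
top (np.float64(437.2631578947368), np.float64(246.5263157894737)) side (np.float64(393.54545454545456), np.float64(341.0090909090909)) [ 0.546  -0.2328  0.0498] [ 0.5393 -0.2283  0.055 ]
[(np.int32(22), array([388.5909, 230.4545])), (np.int32(10), array([384.1, 243.2]))]
[(np.int32(31), array([370.871 , 301.8065])), (np.int32(32), array([357.4688, 306.5625]))]
top (np.float64(387.51428571428573), np.float64(235.25714285714287)) side (np.float64(364.07142857142856), np.float64(304.1142857142857)) [ 0.5702 -0.1202  0.0443] [ 0.5673 -0.1185  0.055 ]
```

View pics/c1.png

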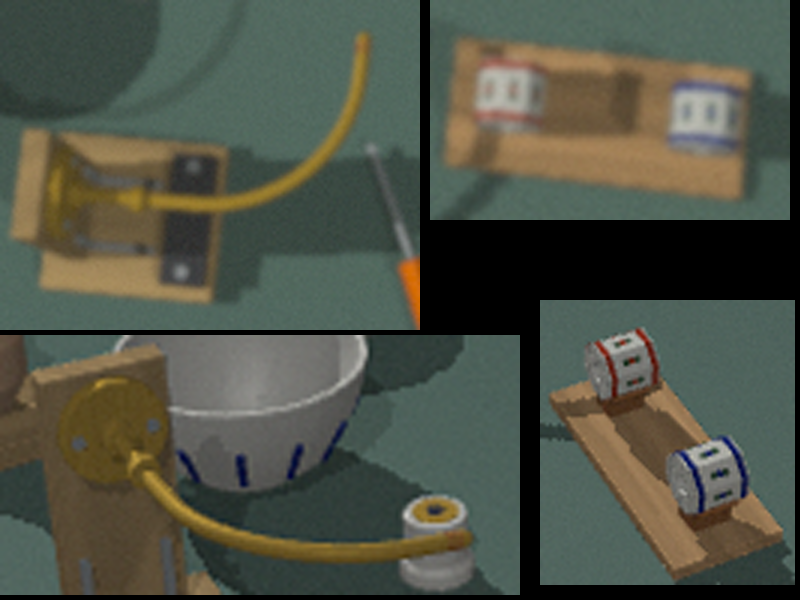

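Crops: blue sleeve centred at top (438.7,243.7), bore tilted about 7° from world x. Lamp collar at (226.7,271.7), tip (301,216.7), and the tube rises visibly. I'll move to look at the lamp with the wrist camera on the way.

```bash

python3 -m crank '[{"y":-3},{"x":2.2,"z":-2.4,"y":-1},{"x":2.2,"z":-2.4,"y":-1},{"x":2.2,"z":-2.4,"y":-1},{"x":2.2,"z":-2.4,"y":-1}]'
python3 -m crank '[{"x":2.2,"z":-2.4,"y":-1},{"x":2.2,"z":-2.4,"y":-1},{"x":2.2,"z":-2.4,"y":-1},{"x":2.2,"z":-2.4,"y":-1},{"x":2.2,"z":-2.4,"y":-1}]'
python3 -m crank '[{"x":2.2,"z":-2.4,"y":-1},{"x":2.2,"z":-2.4,"y":-1},{"x":2.2,"z":-2.4,"y":-1},{"x":2.2,"z":-2.4,"y":-1},{}]'
python3 - <<'E'
from h import *
it=cams.camera_info("top")
print("collar",plane(it,226.7,271.7,.15),"tip",plane(it,301,216.7,.15),"sleeve",plane(it,438.7,243.7,.055))
s,M=tool();im,i=snap("wrist","w0");print(i["cam_to_world"],i["fx"],i["cx"],i["cy"]);print(s["tcp_pos"],M[:,0],s["q"])
E
```

```text
collar [0.4825 0.2248 0.15  ] tip [0.5942 0.0705 0.15  ] sleeve [ 0.5456 -0.2319  0.055 ]
[[ 0.2762  0.9077  0.3158  0.0842]
 [ 0.9611 -0.2603 -0.0924  0.6005]
 [-0.0017  0.329  -0.9443  0.3723]
 [ 0.      0.      0.      1.    ]] 385.9812567979963 317.5641565537593 235.00331802411614
[0.1661 0.576  0.2104] [ 0.9608 -0.2771 -0.    ] [ 1.29    0.3142 -0.0479  1.2102  0.      1.5708]schema error: expected keys x, y, z, yaw, claw
schema error: expected keys x, y, z, yaw, claw
schema error: expected keys x, y, z, yaw, claw
```

View pics/w0.png

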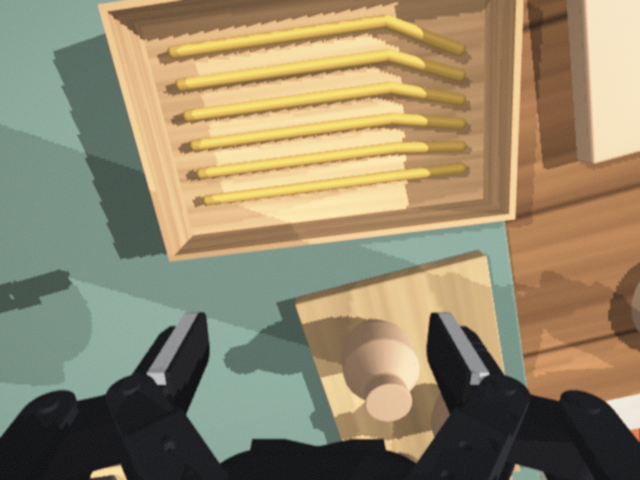

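The schema needs all keys (that picture shows only the start area). I'm repeating the move with full rows.

```bash

python3 -m crank '[{"x":0,"y":-3,"z":0,"yaw":0,"claw":8.54},{"x":3.2,"y":-1,"z":-2.5,"yaw":0,"claw":8.54},{"x":3.2,"y":-1,"z":-2.5,"yaw":0,"claw":8.54},{"x":3.2,"y":-1,"z":-2.5,"yaw":0,"claw":8.54},{"x":3.2,"y":-1,"z":-2.5,"yaw":0,"claw":8.54}]'
python3 -m crank '[{"x":3.2,"y":-1,"z":-2.5,"yaw":0,"claw":8.54},{"x":3.2,"y":-1,"z":-2.5,"yaw":0,"claw":8.54},{"x":3.2,"y":-1,"z":-2.5,"yaw":0,"claw":8.54},{"x":3.2,"y":-1,"z":-2.5,"yaw":0,"claw":8.54},{"x":3.2,"y":-1,"z":-2.5,"yaw":0,"claw":8.54}]'
python3 -m crank '[{"x":3.2,"y":-1,"z":-2.5,"yaw":0,"claw":8.54},{"x":3.2,"y":-1,"z":-2.5,"yaw":0,"claw":8.54},{"x":3.2,"y":-1,"z":-2.5,"yaw":0,"claw":8.54},{"x":3.2,"y":-1,"z":-2.5,"yaw":0,"claw":8.54},{"x":0,"y":0,"z":0,"yaw":0,"claw":8.54}]'
python3 - <<'E'
from h import *
s,M=tool();im,i=snap("wrist","w1");print(s["clock"],s["tcp_pos"],M[:,0],s["q"],s["force"])
print(proj(i,[.4825,.2248,.15]),proj(i,[.5942,.0705,.15]))
E
```

```text
clock: 0.65
tcp_pos: [0.2609, 0.4427, 0.2785]
tcp_rot: [-0.698, 0.703, -0.097, 0.095]
force: [0.7, -0.1, -0.2]
width: 1.001
clock: 1.15
tcp_pos: [0.3844, 0.272, 0.3307]
tcp_rot: [-0.698, 0.704, -0.096, 0.095]
force: [0.1, 0.1, 0.4]
width: 1.0
clock: 1.65
tcp_pos: [0.4862, 0.1319, 0.3734]
tcp_rot: [-0.697, 0.704, -0.097, 0.097]
force: [0.2, 0.5, 0.4]
width: 0.997
1.65 [0.4862 0.1319 0.3734] [ 0.9622 -0.2723  0.0008] [ 0.2706  0.1194  0.0746  1.5302 -0.0082  0.5464] [0.1532 0.5348 0.4242]
[408.447 161.068] [292.2713 295.353 ]
```

View pics/w1.png

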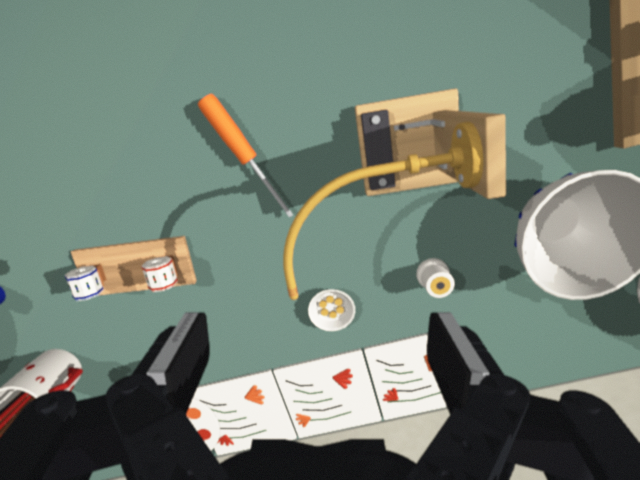

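Wrist view: tube tip about (294,299), collar about (414,163), blue sleeve about (86,282), red about (160,273).

```bash
python3 - <<'E'
from h import *
im=cv2.imread("pics/w1.png");i=np.load("pics/w1.npy",allow_pickle=True).item();it=cams.camera_info("top")
h=cv2.cvtColor(im,cv2.COLOR_BGR2HSV);m=cv2.inRange(h,(10,120,60),(32,255,255))
n,l,st,c=cv2.connectedComponentsWithStats(m);k=l[200,305-12:305+12];print(k);k=k.max();mm=(l==k)
for y in range(285,304):
    xs=np.nonzero(mm[y])[0];print(y,(xs.min(),xs.max()) if len(xs) else None,end=' ')
print()
for x in range(366,440,3):
    ys=np.nonzero(mm[:,x])[0];ys=ys[(ys>130)&(ys<200)];print(x,(ys.min(),ys.max()) if len(ys) else None,end=' ')
print()
tip=plane(i,294.5,299,.15);col=plane(i,411.5,164,.15);v=(tip-col)[:2];print(tip,col,np.linalg.norm(v),np.degrees(np.arctan2(v[1],v[0]))+47.12)
print(tri((i,294.5,299),(it,301,216)),tri((i,411.5,164),(it,226.7,271.7)))
is_=cams.camera_info("side");print("tip 3",tri((i,294.5,299),(it,301,216),(is_,322,211)))
print("sleeve",tri((i,86,282),(is_,392,341)),plane(i,86,282,.05))
E
```

```text
[0 0 0 0 0 0 0 0 0 0 0 0 0 0 0 2 2 2 2 2 2 2 2 2]
285 (np.int64(288), np.int64(295)) 286 (np.int64(288), np.int64(295)) 287 (np.int64(288), np.int64(295)) 288 (np.int64(288), np.int64(296)) 289 (np.int64(288), np.int64(296)) 290 (np.int64(288), np.int64(296)) 291 (np.int64(289), np.int64(296)) 292 (np.int64(289), np.int64(296)) 293 (np.int64(289), np.int64(296)) 294 (np.int64(289), np.int64(297)) 295 (np.int64(290), np.int64(297)) 296 (np.int64(290), np.int64(297)) 297 (np.int64(291), np.int64(296)) 298 (np.int64(291), np.int64(296)) 299 None 300 None 301 None 302 None 303 None 
366 (np.int64(167), np.int64(177)) 369 (np.int64(166), np.int64(176)) 372 (np.int64(166), np.int64(176)) 375 (np.int64(165), np.int64(175)) 378 (np.int64(165), np.int64(175)) 381 (np.int64(164), np.int64(174)) 384 (np.int64(164), np.int64(174)) 387 (np.int64(163), np.int64(173)) 390 (np.int64(163), np.int64(172)) 393 (np.int64(162), np.int64(172)) 396 (np.int64(161), np.int64(172)) 399 (np.int64(161), np.int64(171)) 402 (np.int64(160), np.int64(171)) 405 (np.int64(160), np.int64(170)) 408 (np.int64(155), np.int64(170)) 411 (np.int64(154), np.int64(173)) 414 (np.int64(154), np.int64(173)) 417 (np.int64(155), np.int64(172)) 420 (np.int64(157), np.int64(168)) 423 (np.int64(156), np.int64(167)) 426 (np.int64(156), np.int64(167)) 429 (np.int64(155), np.int64(166)) 432 (np.int64(155), np.int64(166)) 435 (np.int64(155), np.int64(165)) 438 (np.int64(154), np.int64(164)) 
[0.5993 0.0716 0.15  ] [0.4862 0.2271 0.15  ] 0.19233765681225415 -6.860893576478318
[0.5958 0.0715 0.1545] [0.4776 0.2189 0.1907]
tip 3 [0.5979 0.0708 0.1489]
sleeve [ 0.5506 -0.2299  0.0449] [ 0.5464 -0.2244  0.05  ]
```

```bash

python3 -m crank '[{"x":0,"y":0,"z":-3.5,"yaw":-0.08,"claw":8.54},{"x":0,"y":0,"z":-3.5,"yaw":-0.08,"claw":8.54},{"x":1.3,"y":0,"z":-4,"yaw":0,"claw":8.54},{"x":1.3,"y":0,"z":-4,"yaw":0,"claw":8.54},{"x":1.3,"y":0,"z":-4,"yaw":0,"claw":8.54}]'
python3 -m crank '[{"x":1.3,"y":1,"z":-4,"yaw":0,"claw":8.54},{"x":1.3,"y":3,"z":-4,"yaw":0,"claw":8.54},{"x":1.3,"y":4,"z":-4,"yaw":0,"claw":8.54},{"x":1.3,"y":4,"z":-4,"yaw":0,"claw":8.54},{"x":1,"y":3,"z":-2,"yaw":0,"claw":8.54}]'
python3 -m crank '[{"x":0,"y":2,"z":0,"yaw":0,"claw":8.54},{"x":0,"y":2,"z":0,"yaw":0,"claw":8.54},{"x":0,"y":0,"z":0,"yaw":0,"claw":8.54},{"x":0,"y":0,"z":0,"yaw":0,"claw":8.54},{"x":0,"y":0,"z":0,"yaw":0,"claw":8.54}]'
python3 - <<'E'
from h import *
s,M=tool();im,i=snap("wrist","w2");print(s["clock"],s["tcp_pos"],M[:,0],s["q"],s["force"])
print(proj(i,[.5485,-.23,.045]))
E
```

```text
clock: 2.2
tcp_pos: [0.4921, -0.0553, 0.3718]
tcp_rot: [-0.705, 0.708, -0.036, 0.031]
force: [1.4, 0.3, -0.0]
width: 1.005
clock: 2.7
tcp_pos: [0.5362, -0.2306, 0.2333]
tcp_rot: [-0.705, 0.708, -0.031, 0.032]
force: [-0.3, 0.6, -0.2]
width: 1.001
clock: 3.2
tcp_pos: [0.5331, -0.2268, 0.1851]
tcp_rot: [0.707, -0.706, 0.035, -0.028]
force: [-0.8, -0.0, 0.5]
width: 1.002
3.2 [ 0.5331 -0.2268  0.1851] [ 0.996  -0.0883 -0.0098] [-0.4007  0.2944 -0.1328  1.1531 -0.0026 -0.3122] [-0.7535 -0.0453  0.51  ]
[314.311  231.8026]
```

View pics/w2.png

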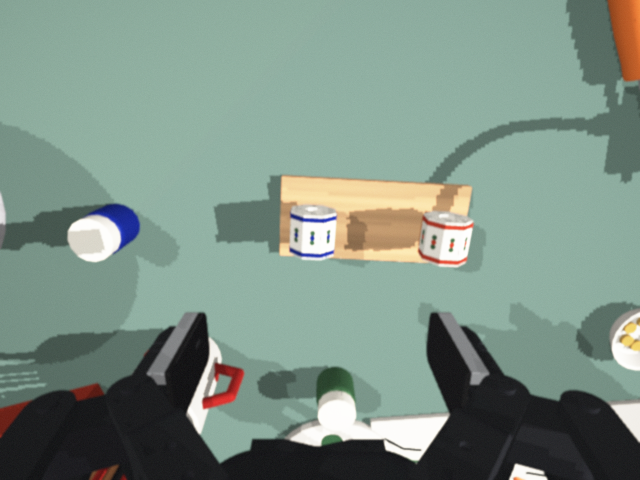

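Blue sleeve at (313,232) between bands y≈207 and 256; rack slightly rotated (top edge (282,176)→(471,186)).

```bash
python3 - <<'E'
from h import *
im=cv2.imread("pics/w2.png");i=np.load("pics/w2.npy",allow_pickle=True).item();i1=np.load("pics/w1.npy",allow_pickle=True).item()
im1=cv2.imread("pics/w1.png")
def bands(im,b):
    x0,y0,x1,y1=b;p=im[y0:y1,x0:x1].astype(int);m=((p[...,0]>p[...,2]+40)&(p[...,0]>p[...,1]+30)).astype(np.uint8)
    n,l,st,c=cv2.connectedComponentsWithStats(m)
    return [(st[k].tolist(),(c[k]+[x0,y0]).round(1).tolist()) for k in range(1,n) if st[k,4]>25]
print(bands(im,(280,195,345,268)));print(bands(im1,(60,258,112,308)))
h=cv2.cvtColor(im,cv2.COLOR_BGR2HSV);m=cv2.inRange(h,(8,60,120),(28,255,255));m[:, :260]=0;m[:,490:]=0;m[:160]=0;m[280:]=0
ys,xs=np.nonzero(m)
# top edge of board (z=.01)
cols=[c for c in range(290,465,5)];e=[np.nonzero(m[:,c])[0].min() for c in cols];k=np.polyfit(cols,e,1);print(k)
a,b=plane(i,285,np.polyval(k,285),.01),plane(i,465,np.polyval(k,465),.01);v=a-b;print("rack edge->bore deg",np.degrees(np.arctan2(v[1],v[0]))+90)
E
```

```text
[([11, 19, 45, 9, 184], [313.5, 219.0]), ([10, 54, 44, 9, 162], [311.8, 253.9])]
[([7, 12, 29, 11, 59], [80.8, 276.4]), ([14, 31, 28, 11, 57], [87.3, 295.5])]
[  0.0535 160.1084]
rack edge->bore deg -8.089063699661978
```

```bash
python3 - <<'E'
from h import *
i=np.load("pics/w2.npy",allow_pickle=True).item();i1=np.load("pics/w1.npy",allow_pickle=True).item()
print(tri((i,312.65,236.45),(i1,84,286)))
for z in(.05,.057,.063):print(z,plane(i,312.65,236.45,z),plane(i,313.5,219,z),plane(i,311.8,253.9,z))
s,M=tool();p=np.array([.551,-.2305,0]);d=p-s["tcp_pos"];print("tool shift",M.T@d, M[:,2],s["force"])
E
```

```text
[ 0.5517 -0.2316  0.0478]
0.05 [ 0.5507 -0.2315  0.05  ] [ 0.536  -0.2295  0.05  ] [ 0.5659 -0.2336  0.05  ]
0.057 [ 0.5483 -0.2312  0.057 ] [ 0.534  -0.2292  0.057 ] [ 0.5631 -0.2333  0.057 ]
0.063 [ 0.5463 -0.231   0.063 ] [ 0.5323 -0.229   0.063 ] [ 0.5608 -0.233   0.063 ]
tool shift [ 0.0194  0.1854 -0.0021] [0.0883 0.9961 0.0003] [-0.3667  0.1219  1.2944]
```

```bash

python3 -m crank '[{"x":1.2,"y":3,"z":-0.1,"yaw":0.05,"claw":8.54},{"x":0.4,"y":4,"z":-0.1,"yaw":0,"claw":8.54},{"x":0,"y":4,"z":0,"yaw":0,"claw":8.54},{"x":0,"y":1.5,"z":0,"yaw":0,"claw":8.54},{"x":0,"y":0,"z":0,"yaw":0,"claw":8.54}]'
python3 - <<'E'
from h import *
s,M=tool();d=np.array([.549,-.2313,.025])-s["tcp_pos"];print("tool shift cm",100*(M.T@d),np.degrees(np.arctan2(M[1,0],M[0,0])))
E
```

```text
clock: 3.75
tcp_pos: [0.5568, -0.2315, 0.066]
tcp_rot: [-0.704, 0.707, -0.046, 0.051]
force: [0.1, -0.1, 0.9]
width: 1.002
tool shift cm [-0.8114  4.0968 -0.0703] -7.889266711450102
```

```bash

python3 -m crank '[{"x":-0.8,"y":0,"z":-0.1,"yaw":0,"claw":8.54},{"x":0,"y":2,"z":0,"yaw":0,"claw":8.54},{"x":0,"y":1.8,"z":0,"yaw":0,"claw":8.54},{"x":0,"y":0,"z":0,"yaw":0,"claw":8.54},{"x":0,"y":0,"z":0,"yaw":0,"claw":8.54}]'
python3 - <<'E'
from h import *
s,M=tool();d=np.array([.549,-.2313,.025])-s["tcp_pos"];print("tool shift cm",100*(M.T@d),np.degrees(np.arctan2(M[1,0],M[0,0])),M[:,1])
E
```

```text
clock: 4.25
tcp_pos: [0.5536, -0.2336, 0.037]
tcp_rot: [-0.702, 0.709, -0.041, 0.055]
force: [0.7, -0.5, 0.8]
width: 1.002
tool shift cm [-0.5068  1.1839  0.1721] -7.837050205216442 [ 0.0189 -0.0104 -0.9998]
```

```bash

python3 -m crank '[{"x":-0.5,"y":0.5,"z":0.2,"yaw":0,"claw":8.54},{"x":0,"y":0.6,"z":0,"yaw":0,"claw":8.54},{"x":0,"y":0,"z":0,"yaw":0,"claw":8.54},{"x":0,"y":0,"z":0,"yaw":0,"claw":8.54},{"x":0,"y":0,"z":0,"yaw":0,"claw":8.54}]'
python3 - <<'E'
from h import *
s,M=tool();d=np.array([.549,-.2313,.025])-s["tcp_pos"];print("tool shift cm",100*(M.T@d),np.degrees(np.arctan2(M[1,0],M[0,0])),M[:,1])
E
```

```text
clock: 4.75
tcp_pos: [0.551, -0.2319, 0.0295]
tcp_rot: [-0.701, 0.709, -0.039, 0.057]
force: [0.1, -0.2, 0.3]
width: 0.998
tool shift cm [-0.221   0.4485  0.032 ] -7.838819429091386 [ 0.0245 -0.0127 -0.9996]
```

```bash

python3 -m crank '[{"x":-0.2,"y":0.4,"z":0,"yaw":0,"claw":3},{"x":0,"y":0,"z":0,"yaw":0,"claw":3},{"x":0,"y":0,"z":0,"yaw":0,"claw":3},{"x":0,"y":0,"z":0,"yaw":0,"claw":3},{"x":0,"y":0,"z":0,"yaw":0,"claw":3}]'
python3 - <<'E'
from h import *
s,M=tool();print(M,s["ft_torque"])
E
```

```text
clock: 5.25
tcp_pos: [0.5492, -0.2331, 0.0259]
tcp_rot: [-0.7, 0.71, -0.04, 0.058]
force: [0.1, 0.5, -1.6]
width: 0.396
[[ 0.9902  0.0244  0.1373]
 [-0.1369 -0.0156  0.9905]
 [ 0.0263 -0.9996 -0.0121]] [ 0.1137  0.0109 -0.0057]
```

```bash

python3 -m crank '[{"x":0,"y":0,"z":0,"yaw":0,"claw":0},{"x":0,"y":0,"z":0,"yaw":0,"claw":0},{"x":0,"y":-2,"z":0,"yaw":0,"claw":0},{"x":0,"y":-3,"z":0,"yaw":0,"claw":0},{"x":0,"y":-4,"z":0,"yaw":0,"claw":0}]'
python3 -m crank '[{"x":0,"y":-4,"z":0,"yaw":0,"claw":0},{"x":0,"y":0,"z":0,"yaw":0,"claw":0},{"x":0,"y":0,"z":0,"yaw":0,"claw":0},{"x":0,"y":0,"z":0,"yaw":0,"claw":0},{"x":0,"y":0,"z":0,"yaw":0,"claw":0}]'
python3 - <<'E'
from h import *
s,M=tool();print(M,s["ft_torque"],s["width"]);im,i=snap("wrist","w3")
E
```

```text
clock: 5.75
tcp_pos: [0.5416, -0.2288, 0.1107]
tcp_rot: [-0.703, 0.708, -0.044, 0.053]
force: [1.4, -0.9, -0.9]
width: 0.397
clock: 6.25
tcp_pos: [0.543, -0.2282, 0.1553]
tcp_rot: [-0.702, 0.708, -0.042, 0.054]
force: [0.5, 0.1, -1.2]
width: 0.398
[[ 0.9905  0.017   0.1361]
 [-0.136  -0.0095  0.9907]
 [ 0.0181 -0.9998 -0.0071]] [ 0.0353 -0.0431 -0.0253] 0.3978020188552667
```

View pics/w3.png

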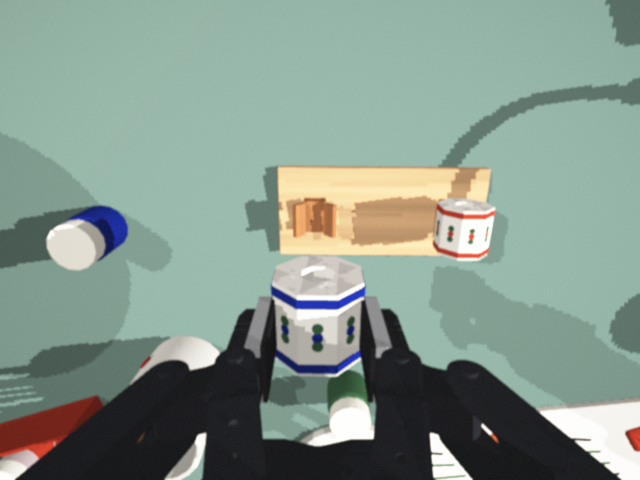

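Sleeve is held squarely between the pads, end face at about (318,272). Moving it in front of the tube tip.

```bash

python3 -m crank '[{"x":1.2,"y":0,"z":3,"yaw":0,"claw":0},{"x":1.2,"y":0,"z":3.8,"yaw":0,"claw":0},{"x":1.2,"y":0,"z":3.8,"yaw":0,"claw":0},{"x":1.2,"y":0,"z":3.8,"yaw":0,"claw":0},{"x":1,"y":0,"z":3.8,"yaw":0,"claw":0}]'
python3 -m crank '[{"x":1,"y":0.3,"z":3.8,"yaw":0,"claw":0},{"x":0.5,"y":0.4,"z":3.8,"yaw":0,"claw":0},{"x":0,"y":0,"z":2.5,"yaw":0,"claw":0},{"x":0,"y":0,"z":0.5,"yaw":0,"claw":0},{"x":0,"y":0,"z":0,"yaw":0,"claw":0}]'
python3 - <<'E'
from h import *
s,M=tool();print(M,s["width"]);im,i=snap("wrist","w4")
p=s["tcp_pos"]+M@[0,-.0193,0];yl=np.radians(-6.9);L=np.array([[np.cos(yl),-np.sin(yl),0],[np.sin(yl),np.cos(yl),0],[0,0,1]])
print("sleeve centre rel tip, lamp axes",L.T@(p-[.598,.0713,.15]),"yaw",np.degrees(np.arctan2(M[1,0],M[0,0])))
print("entry end proj",proj(i,p-M[:,0]*.018),"tip proj",proj(i,[.598,.0713,.15]))
im,_=snap("side","s4")
E
```

```text
clock: 6.8
tcp_pos: [0.6229, -0.0552, 0.1478]
tcp_rot: [-0.702, 0.708, -0.049, 0.054]
force: [0.4, 0.8, -1.2]
width: 0.394
clock: 7.3
tcp_pos: [0.6521, 0.0569, 0.1321]
tcp_rot: [-0.702, 0.709, -0.051, 0.049]
force: [-1.2, -1.0, -1.2]
width: 0.396
[[ 0.9902 -0.0035  0.1398]
 [-0.1398 -0.0087  0.9901]
 [-0.0022 -1.     -0.0091]] 0.3955688725343334
sleeve centre rel tip, lamp axes [ 0.0555 -0.0077  0.0014] yaw -8.037107210585262
entry end proj [315.7219 276.1455] tip proj [333.0612 183.9779]
```

View pics/w4.png

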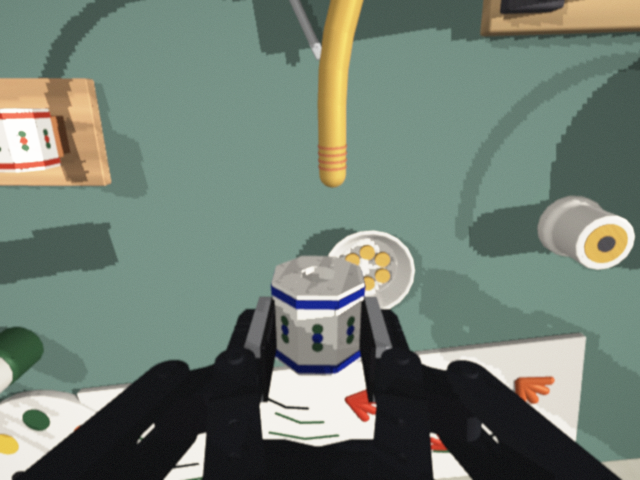

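Tip at (333,187), sleeve entry end centred about (318,274): the sleeve needs to go about 7 mm to the right (tool +z).

```bash
python3 - <<'E'
from h import *
i=np.load("pics/w4.npy",allow_pickle=True).item();i1=np.load("pics/w1.npy",allow_pickle=True).item();is_=cams.camera_info("side")
im=cv2.imread("pics/w4.png");h=cv2.cvtColor(im,cv2.COLOR_BGR2HSV);m=cv2.inRange(h,(8,100,80),(32,255,255));m[:, :300]=0;m[:,380:]=0
for y in list(range(60,186,12))+list(range(180,190)):
    xs=np.nonzero(m[y])[0];print(y,(xs.min(),xs.max()) if len(xs) else None,end=' ')
t=tri((i,333,187.5),(i1,294.5,299));print("\ntip",t,plane(i,333,187.5,.15))
d=cv2.imread("pics/s4.png");c=d[160:230,250:400];cv2.imwrite("pics/s4c.png",cv2.resize(c,None,fx=5,fy=5,interpolation=cv2.INTER_CUBIC))
E
```

```text
60 (np.int64(320), np.int64(349)) 72 (np.int64(319), np.int64(347)) 84 (np.int64(319), np.int64(346)) 96 (np.int64(318), np.int64(346)) 108 (np.int64(318), np.int64(345)) 120 (np.int64(319), np.int64(345)) 132 (np.int64(319), np.int64(345)) 144 (np.int64(319), np.int64(345)) 156 (np.int64(319), np.int64(345)) 168 (np.int64(319), np.int64(345)) 180 (np.int64(321), np.int64(343)) 180 (np.int64(321), np.int64(343)) 181 (np.int64(322), np.int64(342)) 182 (np.int64(323), np.int64(342)) 183 (np.int64(324), np.int64(341)) 184 (np.int64(325), np.int64(340)) 185 (np.int64(327), np.int64(338)) 186 (np.int64(329), np.int64(335)) 187 None 188 None 189 None 
tip [0.5997 0.0712 0.149 ] [0.5993 0.0711 0.15  ]
```

View pics/s4c.png

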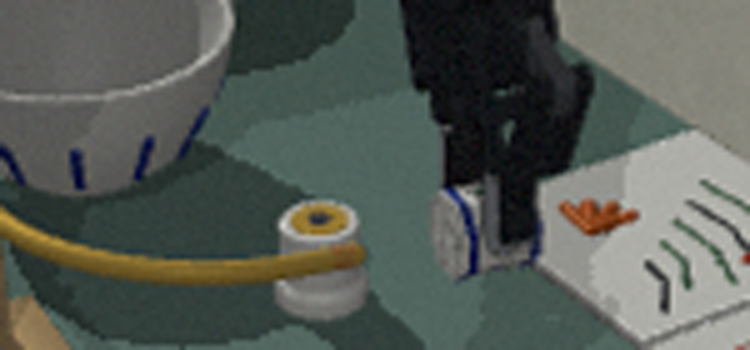

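```bash
python3 - <<'E'
from h import *
s,M=tool();is_=cams.camera_info("side");p=s["tcp_pos"]+M@[0,-.0193,0]-M[:,0]*.018
q=proj(is_,p);t=proj(is_,[.5995,.0711,.15]);print("pred end",q,(q-[250,160])*5,"pred tip",t,(t-[250,160])*5)
d=(cv2.imread("pics/s4.png"));b=d[160:230,250:400].astype(int)
m=(b[...,2]>b[...,0]+50)&(b[...,0]<110);ys,xs=np.nonzero(m);k=(xs>50)&(xs<80);print(sorted(set(zip(xs[k],ys[k])))[-25:])
target=np.array([.5995,.0711,.15])+.034*np.array([.9928,-.1201,0]);d=target-(s["tcp_pos"]+M@[0,-.0193,0]);print("tool shift cm",100*M.T@d)
E
```

```text
pred end [339.5518 207.1616] [447.7592 235.808 ] pred tip [322.2935 210.1322] [361.4673 250.6612]
[(np.int64(68), np.int64(42)), (np.int64(68), np.int64(43)), (np.int64(68), np.int64(44)), (np.int64(68), np.int64(45)), (np.int64(68), np.int64(49)), (np.int64(68), np.int64(50)), (np.int64(68), np.int64(51)), (np.int64(68), np.int64(52)), (np.int64(68), np.int64(53)), (np.int64(69), np.int64(43)), (np.int64(69), np.int64(44)), (np.int64(69), np.int64(49)), (np.int64(69), np.int64(50)), (np.int64(69), np.int64(51)), (np.int64(69), np.int64(52)), (np.int64(70), np.int64(49)), (np.int64(70), np.int64(50)), (np.int64(70), np.int64(51)), (np.int64(70), np.int64(52)), (np.int64(71), np.int64(49)), (np.int64(71), np.int64(50)), (np.int64(71), np.int64(51)), (np.int64(71), np.int64(52)), (np.int64(72), np.int64(50)), (np.int64(72), np.int64(51))]
tool shift cm [-2.0271  0.1821  0.8536]
```

```bash
cat >> h.py <<'E'
YL=np.radians(-6.9);L=np.array([[np.cos(YL),-np.sin(YL),0],[np.sin(YL),np.cos(YL),0],[0,0,1]])
TIP=np.array([.5995,.0711,.15]);O=TIP-L@[.13,-.17,.15]
def state():
    s,M=tool();c=s["tcp_pos"]+M@[0,-.0193,0];x=L.T@M[:,0]
    print("t%.2f centre lamp mm"%s["clock"],(1000*(L.T@(c-O))).round(1),"xaxis yaw %.1f deg pitch %.3f roll %.3f"%(np.degrees(np.arctan2(x[1],x[0])),x[2],M[2,2]),"F lamp",(L.T@s["force"]).round(1),"T",(L.T@s["ft_torque"]).round(2),"w %.3f"%s["width"],"q",s["q"].round(2));return s,M
if __name__=="__main__": state()
E
python3 -m crank '[{"x":-1,"y":0.05,"z":0.5,"yaw":-0.02,"claw":0},{"x":-1,"y":0.1,"z":0.35,"yaw":0,"claw":0},{"x":0,"y":0,"z":0,"yaw":0,"claw":0},{"x":0,"y":0,"z":0,"yaw":0,"claw":0},{"x":0,"y":0,"z":0,"yaw":0,"claw":0}]' >/dev/null
python3 h.py; python3 -m crank '[{"x":0,"y":0,"z":0,"yaw":0,"claw":0},{"x":0,"y":0,"z":0,"yaw":0,"claw":0},{"x":0,"y":0,"z":0,"yaw":0,"claw":0},{"x":0,"y":0,"z":0,"yaw":0,"claw":0},{"x":0,"y":0,"z":0,"yaw":0,"claw":0}]' >/dev/null
python3 h.py
```

```text
t7.90 centre lamp mm [ 161.8 -174.   150.7] xaxis yaw -0.3 deg pitch -0.002 roll -0.010 F lamp [ 0.5  0.1 -0.7] T [0.06 0.   0.01] w 0.397 q [ 0.1   0.42 -0.08  1.08 -0.01  0.23]
t8.40 centre lamp mm [ 162.8 -174.4  151.1] xaxis yaw -0.3 deg pitch -0.001 roll -0.010 F lamp [ 1.  -0.3  0.5] T [ 0.03  0.01 -0.05] w 0.400 q [ 0.1   0.42 -0.08  1.08 -0.01  0.23]
```

```bash

python3 -m crank '[{"x":0,"y":0.1,"z":0.3,"yaw":0,"claw":0},{"x":-0.5,"y":0,"z":0.3,"yaw":0,"claw":0},{"x":0,"y":0,"z":0,"yaw":0,"claw":0},{"x":0,"y":0,"z":0,"yaw":0,"claw":0},{"x":0,"y":0,"z":0,"yaw":0,"claw":0}]' >/dev/null
python3 - <<'E'
from h import *
s,M=state();im,i=snap("wrist","w5")
h=cv2.cvtColor(im,cv2.COLOR_BGR2HSV);m=cv2.inRange(h,(8,100,80),(32,255,255));m[:, :270]=0;m[:,380:]=0;m[250:]=0
for y in range(60,250,10):
    xs=np.nonzero(m[y])[0];print(y,(xs.min(),xs.max()) if len(xs) else None,end=' ')
p=s["tcp_pos"]+M@[-.018,-.0193,0];print("\nentry",proj(i,p),"tip",proj(i,TIP))
b=im.astype(int);mb=(b[...,0]>b[...,2]+60)&(b[...,0]>b[...,1]+40);mb[:270]=0;mb[315:]=0;mb[:,:265]=0;mb[:,375:]=0
ys,xs=np.nonzero(mb);print("near band x range",xs.min(),xs.max(),"mean",xs.mean(),ys.mean())
cv2.imwrite("pics/w5c.png",cv2.resize(im[100:400,220:420],None,fx=2,fy=2))
E
```

```text
t8.90 centre lamp mm [ 157.1 -167.5  149.7] xaxis yaw -0.3 deg pitch -0.001 roll -0.010 F lamp [ 0.3  0.4 -1.1] T [ 0.   -0.07 -0.05] w 0.395 q [ 0.12  0.41 -0.09  1.07 -0.01  0.24]
60 (np.int64(315), np.int64(347)) 70 (np.int64(311), np.int64(343)) 80 (np.int64(308), np.int64(339)) 90 (np.int64(306), np.int64(335)) 100 (np.int64(303), np.int64(332)) 110 (np.int64(301), np.int64(329)) 120 (np.int64(299), np.int64(327)) 130 (np.int64(298), np.int64(325)) 140 (np.int64(296), np.int64(323)) 150 (np.int64(295), np.int64(322)) 160 (np.int64(295), np.int64(321)) 170 (np.int64(294), np.int64(320)) 180 (np.int64(294), np.int64(320)) 190 (np.int64(295), np.int64(320)) 200 (np.int64(295), np.int64(320)) 210 (np.int64(295), np.int64(320)) 220 (np.int64(295), np.int64(320)) 230 (np.int64(295), np.int64(321)) 240 (np.int64(296), np.int64(320)) 
entry [315.7474 276.0887] tip [309.107  255.4501]
near band x range 271 364 mean 318.2167352537723 300.7366255144033
```

View pics/w5c.png

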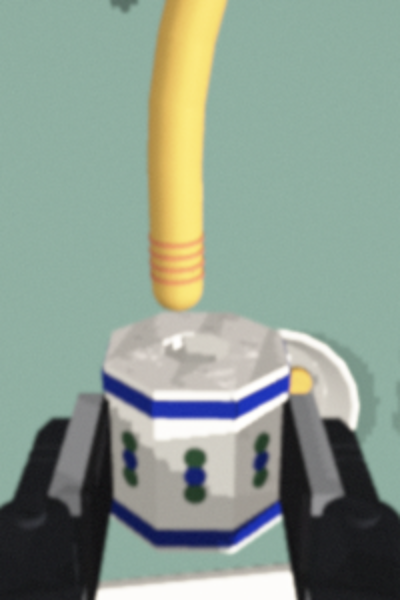

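Tip at (308,252), bore mouth at (317,273): about 3.4 mm to go back in tool −z, and the numbers agree within 1 mm.

```bash

python3 -m crank '[{"x":0,"y":0,"z":-0.15,"yaw":0,"claw":0},{"x":0,"y":0,"z":-0.1,"yaw":0,"claw":0},{"x":0,"y":0,"z":0,"yaw":0,"claw":0},{"x":0,"y":0,"z":0,"yaw":0,"claw":0},{"x":0,"y":0,"z":0,"yaw":0,"claw":0}]' >/dev/null
python3 h.py
```

```text
t9.45 centre lamp mm [ 157.4 -170.6  149.9] xaxis yaw -0.3 deg pitch -0.001 roll -0.010 F lamp [-0.9 -0.1 -0.3] T [ 0.04 -0.04  0.04] w 0.398 q [ 0.11  0.41 -0.09  1.07 -0.01  0.24]
```

```bash

python3 -m crank '[{"x":-0.4,"y":0,"z":0,"yaw":0,"claw":0},{"x":-0.4,"y":0,"z":0,"yaw":0,"claw":0},{"x":-0.3,"y":0,"z":0,"yaw":0,"claw":0},{"x":0,"y":0,"z":0,"yaw":0,"claw":0},{"x":0,"y":0,"z":0,"yaw":0,"claw":0}]' >/dev/null
python3 h.py
python3 - <<'E'
from h import *
im,i=snap("wrist","w6")
h=cv2.cvtColor(im,cv2.COLOR_BGR2HSV);m=cv2.inRange(h,(8,100,80),(32,255,255));m[:, :270]=0;m[:,360:]=0;m[300:]=0
for y in range(150,300,10):
    xs=np.nonzero(m[y])[0];print(y,(xs.min(),xs.max()) if len(xs) else None,end=' ')
E
```

```text
t9.95 centre lamp mm [ 145.1 -170.5  149.9] xaxis yaw -0.3 deg pitch -0.001 roll -0.010 F lamp [ 0.8 -1.1 -1.2] T [ 0.07  0.01 -0.03] w 0.394 q [ 0.12  0.39 -0.12  1.06 -0.01  0.24]
150 (np.int64(309), np.int64(336)) 160 (np.int64(307), np.int64(334)) 170 (np.int64(306), np.int64(332)) 180 (np.int64(304), np.int64(330)) 190 (np.int64(304), np.int64(329)) 200 (np.int64(303), np.int64(328)) 210 (np.int64(303), np.int64(328)) 220 (np.int64(303), np.int64(328)) 230 (np.int64(303), np.int64(328)) 240 (np.int64(304), np.int64(328)) 250 (np.int64(304), np.int64(328)) 260 (np.int64(304), np.int64(328)) 270 (np.int64(305), np.int64(328)) 280 (np.int64(310), np.int64(322)) 290 None
```

```bash

python3 -m crank '[{"x":-0.4,"y":0,"z":0,"yaw":0,"claw":0},{"x":-0.4,"y":0,"z":0,"yaw":0,"claw":0},{"x":0,"y":0,"z":0,"yaw":0,"claw":0},{"x":0,"y":0,"z":0,"yaw":0,"claw":0},{"x":0,"y":0,"z":0,"yaw":0,"claw":0}]' >/dev/null
python3 h.py
python3 -m crank '[{"x":-0.3,"y":0,"z":0,"yaw":0,"claw":0},{"x":-0.3,"y":0,"z":0,"yaw":0,"claw":0},{"x":-0.2,"y":0,"z":0,"yaw":0,"claw":0},{"x":0,"y":0,"z":0,"yaw":0,"claw":0},{"x":0,"y":0,"z":0,"yaw":0,"claw":0}]' >/dev/null
python3 h.py
```

```text
t10.50 centre lamp mm [ 136.4 -170.4  150. ] xaxis yaw -0.3 deg pitch -0.001 roll -0.010 F lamp [ 0.2  0.2 -0.7] T [ 0.07 -0.03 -0.03] w 0.399 q [ 0.12  0.38 -0.15  1.05 -0.01  0.25]
t11.00 centre lamp mm [ 127.7 -170.3  150. ] xaxis yaw -0.3 deg pitch -0.001 roll -0.010 F lamp [ 0.3  0.4 -1.3] T [ 0.01 -0.   -0.05] w 0.394 q [ 0.12  0.36 -0.17  1.05 -0.01  0.25]
```

```bash
cat > g.py <<'E'
from h import *
A=np.array([0,-30,150.]);B=np.array([130,-170,150.]);CH=(B-A)/np.linalg.norm(B-A)
def tube(s,th):
    # s mm from tip inwards; returns centre, inward tangent in lamp mm
    if s<30: p,t=np.array([130-s,-170,150.]),np.array([-1.,0,0])
    elif s<30+157.08:
        f=(s-30)/100; p=np.array([100-100*np.sin(f),-70-100*np.cos(f),150]);t=np.array([-np.cos(f),np.sin(f),0])
    else: p,t=np.array([0,-70+(s-187.08),150.]),np.array([0,1.,0])
    Q=R.from_rotvec(CH*th); r=Q.apply(p-A)+A; u=Q.apply(t)
    if Q.apply([29.3-0,-140.7+30,0])[2]<0: Q=R.from_rotvec(-CH*th);r=Q.apply(p-A)+A;u=Q.apply(t)
    return r,u
E
python3 - <<'E'
from g import *
def mk(f):
    h=cv2.cvtColor(cv2.imread(f"pics/{f}.png"),cv2.COLOR_BGR2HSV);return cv2.inRange(h,(10,110,60),(32,255,255))
info={"w1":np.load("pics/w1.npy",allow_pickle=True).item(),"side0":cams.camera_info("side"),"top0":cams.camera_info("top")}
for f,i in info.items():
    m=mk(f);print(f)
    for s in(60,85,108,130,150):
        out=[]
        for th in(0,.05,.1,.15,.2):
            r,u=tube(s,th);a=proj(i,O+L@r/1000);b=proj(i,O+L@(r+u)/1000);d=(b-a)/np.linalg.norm(b-a);n=np.array([-d[1],d[0]])
            ks=np.arange(-9,9.1,.25);on=[k for k in ks if m[tuple(np.round((a+k*n)[::-1]).astype(int))]]
            out.append(round(float(np.mean(on)),2) if on else None)
        print(s,out)
for th in(.075,.2):print(th,[(s,tube(s,th)[0].round(1).tolist(),tube(s,th)[1].round(3).tolist()) for s in(0,20,60,110,150,190,215)])
E
```

```text
w1
60 [-0.12, -0.5, -0.5, -0.5, -0.62]
85 [0.12, -0.25, -0.75, -1.0, -1.75]
108 [0.25, -0.12, -1.0, -1.25, -2.12]
130 [0.0, -0.75, -1.25, -1.5, -2.75]
150 [0.38, -0.25, -0.88, -1.62, -2.62]
side0
60 [2.12, 1.12, 0.38, -0.62, -1.38]
85 [2.38, 1.38, 0.12, -0.88, -2.12]
108 [2.5, 1.62, 0.38, -0.75, -2.0]
130 [2.5, 1.25, 0.25, -0.88, -1.75]
150 [2.12, 1.25, 0.38, -0.62, -1.38]
top0
60 [-0.38, -0.5, -0.75, -0.88, -1.38]
85 [-0.62, -0.88, -1.0, -1.25, -1.62]
108 [-0.5, -0.75, -1.0, -1.25, -1.75]
130 [-0.88, -1.12, -1.38, -1.75, -2.12]
150 [-1.25, -1.5, -1.75, -2.0, -2.25]
0.075 [(0, [130.0, -170.0, 150.0], [-0.998, 0.001, 0.055]), (20, [110.0, -170.0, 151.1], [-0.998, 0.001, 0.055]), (60, [70.5, -165.5, 153.0], [-0.954, 0.296, 0.037]), (110, [28.4, -139.6, 154.0], [-0.697, 0.717, 0.002]), (150, [6.9, -106.1, 153.5], [-0.363, 0.931, -0.028]), (190, [0.1, -67.0, 151.9], [-0.001, 0.999, -0.051]), (215, [0.0, -42.1, 150.6], [-0.001, 0.999, -0.051])]
0.2 [(0, [130.0, -170.0, 150.0], [-0.989, 0.01, 0.146]), (20, [110.2, -169.8, 152.9], [-0.989, 0.01, 0.146]), (60, [71.0, -165.0, 158.1], [-0.948, 0.302, 0.099]), (110, [29.1, -138.9, 160.7], [-0.696, 0.718, 0.004]), (150, [7.5, -105.6, 159.3], [-0.368, 0.927, -0.073]), (190, [0.4, -66.7, 155.0], [-0.01, 0.991, -0.135]), (215, [0.1, -42.0, 151.6], [-0.01, 0.991, -0.135])]
```

```bash
cat >> g.py <<'E'
def go(th=.1,ds=12):
    s_,M=state();c=1000*L.T@(s_["tcp_pos"]+M@[0,-.0193,0]-O)
    ss=np.arange(0,225,.25);P=np.array([tube(s,th)[0] for s in ss]);s=ss[np.argmin(np.linalg.norm((P-c)[:,:2],axis=1))]
    def pose(s):
        a,_=tube(s-16,th) if s>=16 else (tube(0,th)[0]-(16-s)*tube(0,th)[1],0);b,_=tube(min(s+16,222),th);m,_=tube(s,th);t=b-a;return m/2+(a+b)/4,t/np.linalg.norm(t)
    Ml=L.T@M
    for q in(s,s+ds):
        p,t=pose(q);d=Ml.T@(p-c)/10;a=-t;x=Ml[:,0];yaw=-(np.arctan2(a[1],a[0])-np.arctan2(x[1],x[0]))
        print("s=%.1f shift cm x %.2f y %.2f z %.2f yaw %.3f  tube pitch(x axis) %.3f"%(q,*d,yaw,a[2]))
if __name__=="__main__":
    import sys;go(*map(float,sys.argv[1:]))
E
python3 g.py .1 14
```

```text
t11.00 centre lamp mm [ 127.7 -170.3  150. ] xaxis yaw -0.3 deg pitch -0.001 roll -0.010 F lamp [ 0.3  0.4 -1.3] T [ 0.01 -0.   -0.05] w 0.394 q [ 0.12  0.36 -0.17  1.05 -0.01  0.25]
s=2.2 shift cm x 0.00 y -0.02 z 0.04 yaw -0.003  tube pitch(x axis) -0.073
s=16.2 shift cm x -1.40 y -0.12 z 0.03 yaw -0.003  tube pitch(x axis) -0.073
```

```bash

python3 -m crank '[{"x":-0.4,"y":-0.03,"z":0,"yaw":0,"claw":0},{"x":-0.4,"y":-0.04,"z":0,"yaw":0,"claw":0},{"x":-0.3,"y":-0.03,"z":0,"yaw":0,"claw":0},{"x":0,"y":0,"z":0,"yaw":0,"claw":0},{"x":0,"y":0,"z":0,"yaw":0,"claw":0}]'; python3 g.py .1 12
```

```text
clock: 11.5
tcp_pos: [0.5852, 0.0723, 0.1318]
tcp_rot: [-0.702, 0.709, -0.045, 0.044]
force: [-0.6, 0.5, -1.1]
width: 0.396
t11.50 centre lamp mm [ 115.7 -170.3  151.1] xaxis yaw -0.3 deg pitch -0.001 roll -0.010 F lamp [-0.7  0.5 -1.1] T [0.01 0.02 0.05] w 0.396 q [ 0.13  0.34 -0.2   1.04 -0.01  0.25]
s=14.2 shift cm x 0.01 y 0.01 z 0.03 yaw -0.004  tube pitch(x axis) -0.073
s=26.2 shift cm x -1.19 y -0.08 z 0.05 yaw 0.020  tube pitch(x axis) -0.072
```

```bash

python3 -m crank '[{"x":-0.4,"y":-0.03,"z":0.02,"yaw":0,"claw":0},{"x":-0.4,"y":-0.03,"z":0.02,"yaw":0.01,"claw":0},{"x":-0.3,"y":-0.02,"z":0,"yaw":0.01,"claw":0},{"x":0,"y":0,"z":0,"yaw":0,"claw":0},{"x":0,"y":0,"z":0,"yaw":0,"claw":0}]'>/dev/null; python3 g.py .1 10
```

```text
t12.00 centre lamp mm [ 103.7 -169.7  152.1] xaxis yaw -1.6 deg pitch -0.001 roll -0.010 F lamp [-0.3  0.2 -0.9] T [-0.03 -0.04  0.04] w 0.393 q [ 0.13  0.32 -0.22  1.03 -0.01  0.28]
s=26.2 shift cm x 0.01 y 0.02 z -0.01 yaw -0.002  tube pitch(x axis) -0.072
s=36.2 shift cm x -0.98 y -0.05 z 0.02 yaw 0.052  tube pitch(x axis) -0.068
```

```bash

python3 -m crank '[{"x":-0.4,"y":-0.02,"z":0,"yaw":0.02,"claw":0},{"x":-0.4,"y":-0.02,"z":0,"yaw":0.03,"claw":0},{"x":-0.2,"y":-0.01,"z":0,"yaw":0.02,"claw":0},{"x":0,"y":0,"z":0,"yaw":0,"claw":0},{"x":0,"y":0,"z":0,"yaw":0,"claw":0}]'>/dev/null; python3 g.py .1 10
```

```text
t12.50 centre lamp mm [  93.2 -169.3  152.7] xaxis yaw -5.9 deg pitch 0.000 roll -0.010 F lamp [-0.2 -1.  -1.2] T [-0.01 -0.02 -0.  ] w 0.397 q [ 0.14  0.3  -0.25  1.03 -0.01  0.36]
s=37.0 shift cm x -0.01 y 0.00 z 0.01 yaw -0.018  tube pitch(x axis) -0.067
s=47.0 shift cm x -1.00 y -0.06 z 0.04 yaw 0.069  tube pitch(x axis) -0.061
```

```bash

python3 -m crank '[{"x":-0.4,"y":-0.02,"z":0.01,"yaw":0.02,"claw":0},{"x":-0.4,"y":-0.02,"z":0,"yaw":0.03,"claw":0},{"x":-0.2,"y":-0.02,"z":0,"yaw":0.02,"claw":0},{"x":0,"y":0,"z":0,"yaw":0,"claw":0},{"x":0,"y":0,"z":0,"yaw":0,"claw":0}]'>/dev/null; python3 g.py .1 10
```

```text
t13.00 centre lamp mm [  82.8 -168.   153.3] xaxis yaw -10.2 deg pitch 0.001 roll -0.010 F lamp [-0.4  0.3 -0.4] T [-0.04 -0.01 -0.01] w 0.394 q [ 0.15  0.28 -0.27  1.02 -0.01  0.45]
s=47.5 shift cm x -0.01 y 0.00 z 0.02 yaw -0.000  tube pitch(x axis) -0.060
s=57.5 shift cm x -1.00 y -0.06 z 0.07 yaw 0.099  tube pitch(x axis) -0.052
```

```bash

python3 -m crank '[{"x":-0.4,"y":-0.02,"z":0.02,"yaw":0.04,"claw":0},{"x":-0.4,"y":-0.02,"z":0.01,"yaw":0.04,"claw":0},{"x":-0.2,"y":-0.02,"z":0,"yaw":0.02,"claw":0},{"x":0,"y":0,"z":0,"yaw":0,"claw":0},{"x":0,"y":0,"z":0,"yaw":0,"claw":0}]'>/dev/null; python3 g.py .1 10
```

```text
t13.50 centre lamp mm [  73.7 -165.8  154. ] xaxis yaw -16.1 deg pitch 0.003 roll -0.010 F lamp [-1.1 -0.1 -1.1] T [-0.03  0.05 -0.01] w 0.393 q [ 0.16  0.27 -0.29  1.02 -0.01  0.56]
s=57.0 shift cm x -0.01 y 0.02 z 0.01 yaw -0.008  tube pitch(x axis) -0.052
s=67.0 shift cm x -1.00 y -0.04 z 0.05 yaw 0.092  tube pitch(x axis) -0.044
```

```bash

python3 -m crank '[{"x":-0.4,"y":-0.01,"z":0.01,"yaw":0.03,"claw":0},{"x":-0.4,"y":-0.01,"z":0.01,"yaw":0.04,"claw":0},{"x":-0.2,"y":-0.01,"z":0,"yaw":0.02,"claw":0},{"x":0,"y":0,"z":0,"yaw":0,"claw":0},{"x":0,"y":0,"z":0,"yaw":0,"claw":0}]'>/dev/null; python3 g.py .1 10
```

```text
t14.00 centre lamp mm [  65.  -162.9  154.3] xaxis yaw -21.3 deg pitch 0.005 roll -0.010 F lamp [ 1.1 -0.1 -0.3] T [-0.1   0.09  0.01] w 0.392 q [ 0.17  0.25 -0.31  1.01 -0.01  0.66]
s=66.2 shift cm x -0.01 y 0.00 z 0.02 yaw -0.007  tube pitch(x axis) -0.044
s=76.2 shift cm x -1.00 y -0.04 z 0.06 yaw 0.093  tube pitch(x axis) -0.035
```

```bash

python3 -m crank '[{"x":-0.4,"y":-0.01,"z":0.02,"yaw":0.04,"claw":0},{"x":-0.4,"y":-0.01,"z":0.01,"yaw":0.04,"claw":0},{"x":-0.2,"y":-0.01,"z":0,"yaw":0.02,"claw":0},{"x":0,"y":0,"z":0,"yaw":0,"claw":0},{"x":0,"y":0,"z":0,"yaw":0,"claw":0}]'>/dev/null; python3 g.py .1 10
```

```text
t14.50 centre lamp mm [  56.9 -159.4  154.8] xaxis yaw -27.0 deg pitch 0.008 roll -0.010 F lamp [-0.  -0.9 -0.5] T [-0.07  0.11 -0.  ] w 0.395 q [ 0.18  0.24 -0.32  1.01 -0.01  0.77]
s=75.0 shift cm x -0.00 y 0.01 z 0.01 yaw -0.020  tube pitch(x axis) -0.036
s=85.0 shift cm x -0.99 y -0.03 z 0.04 yaw 0.079  tube pitch(x axis) -0.027
```

```bash

python3 -m crank '[{"x":-0.4,"y":-0.01,"z":0.01,"yaw":0.03,"claw":0},{"x":-0.4,"y":-0.01,"z":0.01,"yaw":0.03,"claw":0},{"x":-0.2,"y":0,"z":0,"yaw":0.02,"claw":0},{"x":0,"y":0,"z":0,"yaw":0,"claw":0},{"x":0,"y":0,"z":0,"yaw":0,"claw":0}]'>/dev/null; python3 g.py .1 10
```

```text
t15.00 centre lamp mm [  49.  -155.2  155. ] xaxis yaw -31.7 deg pitch 0.011 roll -0.010 F lamp [-0.  -0.8 -0.1] T [-0.11  0.09 -0.06] w 0.396 q [ 0.19  0.23 -0.34  1.01 -0.01  0.86]
s=84.0 shift cm x -0.00 y 0.01 z 0.02 yaw -0.011  tube pitch(x axis) -0.028
s=94.0 shift cm x -1.00 y -0.03 z 0.05 yaw 0.088  tube pitch(x axis) -0.018
```

```bash

python3 -m crank '[{"x":-0.4,"y":-0.01,"z":0.02,"yaw":0.03,"claw":0},{"x":-0.4,"y":0,"z":0.01,"yaw":0.03,"claw":0},{"x":-0.2,"y":0,"z":0,"yaw":0.03,"claw":0},{"x":0,"y":0,"z":0,"yaw":0,"claw":0},{"x":0,"y":0,"z":0,"yaw":0,"claw":0}]'>/dev/null; python3 g.py .1 10
```

```text
t15.50 centre lamp mm [  41.7 -150.3  155.2] xaxis yaw -36.9 deg pitch 0.013 roll -0.010 F lamp [-0.5 -1.1 -0.1] T [-0.11  0.18 -0.02] w 0.398 q [ 0.2   0.22 -0.35  1.   -0.02  0.97]
s=92.8 shift cm x 0.01 y 0.00 z 0.02 yaw -0.015  tube pitch(x axis) -0.019
s=102.8 shift cm x -0.98 y -0.02 z 0.05 yaw 0.085  tube pitch(x axis) -0.009
```

```bash

python3 -m crank '[{"x":-0.4,"y":0,"z":0.02,"yaw":0.03,"claw":0},{"x":-0.4,"y":-0.01,"z":0.01,"yaw":0.03,"claw":0},{"x":-0.2,"y":0,"z":0,"yaw":0.03,"claw":0},{"x":0,"y":0,"z":0,"yaw":0,"claw":0},{"x":0,"y":0,"z":0,"yaw":0,"claw":0}]'>/dev/null; python3 g.py .1 10
```

```text
t16.00 centre lamp mm [  35.  -144.9  155.3] xaxis yaw -42.0 deg pitch 0.016 roll -0.009 F lamp [-1.4  0.1  0.3] T [-0.05  0.19  0.05] w 0.400 q [ 0.22  0.21 -0.36  1.   -0.02  1.07]
s=101.5 shift cm x 0.00 y 0.00 z 0.01 yaw -0.018  tube pitch(x axis) -0.011
s=111.5 shift cm x -0.99 y -0.02 z 0.04 yaw 0.082  tube pitch(x axis) -0.001
```

```bash

python3 -m crank '[{"x":-0.4,"y":-0.03,"z":0.02,"yaw":0.03,"claw":0},{"x":-0.4,"y":-0.03,"z":0.01,"yaw":0.03,"claw":0},{"x":-0.2,"y":0,"z":0,"yaw":0.03,"claw":0},{"x":0,"y":0,"z":0,"yaw":0,"claw":0},{"x":0,"y":0,"z":0,"yaw":0,"claw":0}]'>/dev/null; python3 g.py .11 10
```

```text
t16.50 centre lamp mm [  28.4 -138.4  155.4] xaxis yaw -47.1 deg pitch 0.018 roll -0.008 F lamp [-0.7 -0.8  0.1] T [-0.12  0.25 -0.03] w 0.393 q [ 0.24  0.2  -0.37  1.   -0.02  1.18]
s=110.8 shift cm x 0.01 y -0.04 z 0.00 yaw -0.015  tube pitch(x axis) -0.002
s=120.8 shift cm x -0.99 y -0.05 z 0.04 yaw 0.085  tube pitch(x axis) 0.009
```

```bash

python3 -m crank '[{"x":0,"y":-0.1,"z":0,"yaw":0,"claw":0},{"x":0,"y":-0.1,"z":0,"yaw":0,"claw":0},{"x":0,"y":0,"z":0,"yaw":0,"claw":0},{"x":0,"y":0,"z":0,"yaw":0,"claw":0},{"x":0,"y":0,"z":0,"yaw":0,"claw":0}]'>/dev/null; python3 g.py .11 10
python3 -m crank '[{"x":0,"y":0.1,"z":0,"yaw":0,"claw":0},{"x":0,"y":0.1,"z":0,"yaw":0,"claw":0},{"x":0,"y":0,"z":0,"yaw":0,"claw":0},{"x":0,"y":0,"z":0,"yaw":0,"claw":0},{"x":0,"y":0,"z":0,"yaw":0,"claw":0}]'>/dev/null; python3 g.py .11 10

```

```text
t17.00 centre lamp mm [  28.4 -138.7  157.1] xaxis yaw -47.0 deg pitch 0.017 roll -0.009 F lamp [-0.1  0.4 -0.6] T [-0.03  0.14  0.05] w 0.398 q [ 0.24  0.2  -0.37  1.   -0.02  1.18]
s=110.5 shift cm x 0.01 y 0.12 z 0.01 yaw -0.015  tube pitch(x axis) -0.002
s=120.5 shift cm x -0.98 y 0.11 z 0.05 yaw 0.084  tube pitch(x axis) 0.009
t17.50 centre lamp mm [  28.7 -138.8  155.4] xaxis yaw -47.0 deg pitch 0.018 roll -0.008 F lamp [-0.9 -1.1  0.1] T [-0.03  0.2   0.01] w 0.394 q [ 0.24  0.2  -0.37  1.   -0.02  1.18]
s=110.2 shift cm x 0.01 y -0.04 z 0.00 yaw -0.018  tube pitch(x axis) -0.002
s=120.2 shift cm x -0.98 y -0.05 z 0.04 yaw 0.082  tube pitch(x axis) 0.009
```

At bend_mid, 155.4 mm shows about 1.5 N of contact and 157.1 mm is free, so the rise feels like about 6.5 mm (θ≈0.12). I'll use that.

```bash

python3 -m crank '[{"x":0,"y":-0.1,"z":0,"yaw":0.02,"claw":0},{"x":-0.4,"y":-0.02,"z":0.02,"yaw":0.03,"claw":0},{"x":-0.4,"y":-0.02,"z":0.01,"yaw":0.03,"claw":0},{"x":-0.2,"y":0,"z":0,"yaw":0.02,"claw":0},{"x":0,"y":0,"z":0,"yaw":0,"claw":0}]'>/dev/null; python3 g.py .12 10
```

```text
t18.00 centre lamp mm [  22.4 -131.5  156.4] xaxis yaw -53.2 deg pitch 0.020 roll -0.007 F lamp [-0.8  0.3 -1.4] T [-0.04  0.18  0.02] w 0.402 q [ 0.25  0.19 -0.38  1.   -0.02  1.3 ]
s=120.0 shift cm x 0.01 y 0.00 z 0.01 yaw -0.029  tube pitch(x axis) 0.009
s=130.0 shift cm x -0.99 y -0.00 z 0.03 yaw 0.070  tube pitch(x axis) 0.021
```

```bash

python3 -m crank '[{"x":-0.4,"y":-0.01,"z":0.01,"yaw":0.02,"claw":0},{"x":-0.4,"y":-0.01,"z":0.01,"yaw":0.03,"claw":0},{"x":-0.2,"y":0,"z":0,"yaw":0.02,"claw":0},{"x":0,"y":0,"z":0,"yaw":0,"claw":0},{"x":0,"y":0,"z":0,"yaw":0,"claw":0}]'>/dev/null; python3 g.py .12 10
```

```text
t18.50 centre lamp mm [  16.4 -123.   156.2] xaxis yaw -57.5 deg pitch 0.021 roll -0.006 F lamp [-0.  -1.4 -1.2] T [-0.19  0.1  -0.  ] w 0.399 q [ 0.28  0.19 -0.38  1.   -0.02  1.4 ]
s=130.5 shift cm x 0.00 y 0.01 z -0.00 yaw 0.001  tube pitch(x axis) 0.022
s=140.5 shift cm x -0.99 y 0.01 z 0.05 yaw 0.100  tube pitch(x axis) 0.033
```

```bash

python3 -m crank '[{"x":-0.4,"y":0,"z":0.01,"yaw":0.04,"claw":0},{"x":-0.4,"y":0,"z":0.01,"yaw":0.04,"claw":0},{"x":-0.2,"y":0,"z":0,"yaw":0.02,"claw":0},{"x":0,"y":0,"z":0,"yaw":0,"claw":0},{"x":0,"y":0,"z":0,"yaw":0,"claw":0}]'>/dev/null; python3 g.py .12 10
```

```text
t19.00 centre lamp mm [  11.5 -114.3  156. ] xaxis yaw -63.3 deg pitch 0.021 roll -0.004 F lamp [-0.4 -0.7 -1.1] T [-0.03  0.17  0.01] w 0.398 q [ 0.29  0.19 -0.38  1.   -0.02  1.52]
s=140.5 shift cm x 0.00 y 0.01 z -0.00 yaw -0.003  tube pitch(x axis) 0.033
s=150.5 shift cm x -0.99 y 0.03 z 0.04 yaw 0.097  tube pitch(x axis) 0.045
```

```bash

python3 -m crank '[{"x":-0.4,"y":0.01,"z":0.01,"yaw":0.04,"claw":0},{"x":-0.4,"y":0.01,"z":0.01,"yaw":0.04,"claw":0},{"x":-0.2,"y":0.01,"z":0,"yaw":0.02,"claw":0},{"x":0,"y":0,"z":0,"yaw":0,"claw":0},{"x":0,"y":0,"z":0,"yaw":0,"claw":0}]'>/dev/null; python3 g.py .12 10
```

```text
t19.50 centre lamp mm [   7.8 -105.6  155.5] xaxis yaw -69.2 deg pitch 0.022 roll -0.002 F lamp [ 0.3 -0.  -0.8] T [-0.    0.15 -0.02] w 0.396 q [ 0.31  0.19 -0.38  1.   -0.02  1.64]
s=150.2 shift cm x -0.01 y -0.01 z -0.02 yaw -0.007  tube pitch(x axis) 0.044
s=160.2 shift cm x -1.00 y 0.02 z 0.02 yaw 0.093  tube pitch(x axis) 0.055
```

```bash

python3 -m crank '[{"x":-0.4,"y":0.01,"z":-0.01,"yaw":0.04,"claw":0},{"x":-0.4,"y":0.01,"z":0,"yaw":0.04,"claw":0},{"x":-0.2,"y":0,"z":0,"yaw":0.02,"claw":0},{"x":0,"y":0,"z":0,"yaw":0,"claw":0},{"x":0,"y":0,"z":0,"yaw":0,"claw":0}]'>/dev/null; python3 g.py .12 10
```

```text
t20.00 centre lamp mm [  4.8 -96.5 155.1] xaxis yaw -74.9 deg pitch 0.022 roll 0.001 F lamp [-0.5  0.5 -1.5] T [0.03 0.15 0.03] w 0.397 q [ 0.33  0.19 -0.38  1.   -0.02  1.76]
s=159.8 shift cm x 0.00 y 0.00 z -0.03 yaw -0.013  tube pitch(x axis) 0.055
s=169.8 shift cm x -0.99 y 0.04 z 0.01 yaw 0.086  tube pitch(x axis) 0.065
```

```bash

python3 -m crank '[{"x":-0.4,"y":0.02,"z":-0.01,"yaw":0.03,"claw":0},{"x":-0.4,"y":0.02,"z":-0.01,"yaw":0.03,"claw":0},{"x":-0.2,"y":0.01,"z":0,"yaw":0.03,"claw":0},{"x":0,"y":0,"z":0,"yaw":0,"claw":0},{"x":0,"y":0,"z":0,"yaw":0,"claw":0}]'>/dev/null; python3 g.py .12 10
```

```text
t20.50 centre lamp mm [  2.8 -87.1 154.5] xaxis yaw -80.1 deg pitch 0.022 roll 0.003 F lamp [ 0.1  0.5 -0.5] T [0.12 0.18 0.02] w 0.394 q [ 0.35  0.2  -0.38  1.   -0.02  1.87]
s=169.5 shift cm x -0.00 y 0.01 z -0.04 yaw -0.007  tube pitch(x axis) 0.065
s=179.5 shift cm x -1.00 y 0.05 z -0.01 yaw 0.082  tube pitch(x axis) 0.074
```

```bash

python3 -m crank '[{"x":-0.4,"y":0.02,"z":-0.02,"yaw":0.03,"claw":0},{"x":-0.4,"y":0.02,"z":-0.01,"yaw":0.03,"claw":0},{"x":-0.2,"y":0.01,"z":0,"yaw":0.02,"claw":0},{"x":0,"y":0,"z":0,"yaw":0,"claw":0},{"x":0,"y":0,"z":0,"yaw":0,"claw":0}]'>/dev/null; python3 g.py .12 10
```

```text
t21.00 centre lamp mm [  1.6 -77.8 154. ] xaxis yaw -84.7 deg pitch 0.022 roll 0.006 F lamp [-1.1 -0.7 -1.7] T [ 0.05  0.13 -0.03] w 0.393 q [ 0.37  0.2  -0.37  1.   -0.02  1.97]
s=179.0 shift cm x 0.00 y 0.01 z -0.06 yaw -0.002  tube pitch(x axis) 0.073
s=189.0 shift cm x -0.99 y 0.07 z -0.03 yaw 0.058  tube pitch(x axis) 0.079
```

```bash

python3 -m crank '[{"x":-0.4,"y":0.02,"z":-0.03,"yaw":0.02,"claw":0},{"x":-0.4,"y":0.03,"z":-0.02,"yaw":0.02,"claw":0},{"x":-0.2,"y":0.02,"z":0,"yaw":0.02,"claw":0},{"x":0,"y":0,"z":0,"yaw":0,"claw":0},{"x":0,"y":0,"z":0,"yaw":0,"claw":0}]'>/dev/null; python3 g.py .12 10
```

```text
t21.50 centre lamp mm [  0.6 -67.4 153. ] xaxis yaw -88.4 deg pitch 0.022 roll 0.008 F lamp [-0.3 -0.8 -1. ] T [0.03 0.02 0.  ] w 0.395 q [ 0.39  0.21 -0.36  1.   -0.02  2.05]
s=189.5 shift cm x 0.01 y -0.01 z -0.02 yaw -0.005  tube pitch(x axis) 0.079
s=199.5 shift cm x -0.99 y 0.05 z -0.02 yaw 0.022  tube pitch(x axis) 0.081
```

```bash

python3 -m crank '[{"x":-0.4,"y":0.02,"z":-0.02,"yaw":0.01,"claw":0},{"x":-0.4,"y":0.02,"z":0,"yaw":0.01,"claw":0},{"x":-0.2,"y":0.01,"z":0,"yaw":0,"claw":0},{"x":0,"y":0,"z":0,"yaw":0,"claw":0},{"x":0,"y":0,"z":0,"yaw":0,"claw":0}]'>/dev/null; python3 g.py .12 10
```

```text
t22.00 centre lamp mm [  0.1 -56.5 152.1] xaxis yaw -89.6 deg pitch 0.022 roll 0.008 F lamp [-0.2  0.1 -1.1] T [ 0.01 -0.03 -0.05] w 0.398 q [ 0.41  0.22 -0.35  1.   -0.02  2.09]
s=200.5 shift cm x -0.00 y -0.00 z -0.00 yaw 0.002  tube pitch(x axis) 0.081
s=210.5 shift cm x -0.89 y 0.05 z -0.00 yaw 0.003  tube pitch(x axis) 0.081
```

```bash

python3 -m crank '[{"x":-0.3,"y":0.02,"z":0,"yaw":0,"claw":0},{"x":-0.2,"y":0.02,"z":0,"yaw":0,"claw":0},{"x":0,"y":0,"z":0,"yaw":0,"claw":0},{"x":0,"y":0,"z":0,"yaw":0,"claw":0},{"x":0,"y":0,"z":0,"yaw":0,"claw":0}]'>/dev/null; python3 h.py
python3 -m crank '[{"x":-0.1,"y":0.01,"z":0,"yaw":0,"claw":0},{"x":0,"y":0,"z":0,"yaw":0,"claw":0},{"x":0,"y":0,"z":0,"yaw":0,"claw":0},{"x":0,"y":0,"z":0,"yaw":0,"claw":0},{"x":0,"y":0,"z":0,"yaw":0,"claw":0}]'>/dev/null; python3 h.py
```

```text
t22.50 centre lamp mm [  0.2 -51.1 151.6] xaxis yaw -89.6 deg pitch 0.022 roll 0.008 F lamp [-0.3  0.3 -1.5] T [0.01 0.03 0.  ] w 0.396 q [ 0.41  0.23 -0.35  1.   -0.02  2.1 ]
t23.00 centre lamp mm [  0.2 -50.5 151.5] xaxis yaw -89.7 deg pitch 0.023 roll 0.009 F lamp [-0.3 -1.1 -1. ] T [-0.04  0.07 -0.02] w 0.400 q [ 0.42  0.23 -0.35  1.   -0.02  2.1 ]
```

```bash

python3 -m crank '[{"x":-0.1,"y":0,"z":0,"yaw":0,"claw":0},{"x":0,"y":0,"z":0,"yaw":0,"claw":0},{"x":0,"y":0,"z":0,"yaw":0,"claw":0},{"x":0,"y":0,"z":0,"yaw":0,"claw":0},{"x":-0.1,"y":0.01,"z":0,"yaw":0,"claw":0}]'>/dev/null; python3 h.py
python3 -m crank '[{"x":0,"y":0,"z":0,"yaw":0,"claw":0},{"x":0,"y":0,"z":0,"yaw":0,"claw":0},{"x":0,"y":0,"z":0,"yaw":0,"claw":0},{"x":0,"y":0,"z":0,"yaw":0,"claw":0},{"x":-0.1,"y":0.01,"z":0,"yaw":0,"claw":0}]'>/dev/null; python3 h.py
```

```text
t23.50 centre lamp mm [  0.2 -50.4 151.5] xaxis yaw -89.7 deg pitch 0.027 roll 0.009 F lamp [-0.8 -7.   4. ] T [-1.55  0.21  0.03] w 0.401 q [ 0.42  0.23 -0.35  1.   -0.03  2.1 ]
t24.00 centre lamp mm [  0.2 -50.4 151.5] xaxis yaw -89.7 deg pitch 0.029 roll 0.009 F lamp [-1.  -8.4  4.4] T [-1.71  0.25  0.  ] w 0.392 q [ 0.42  0.23 -0.34  1.   -0.03  2.11]
```

Contact at −7 N along the tube, about 2.4 mm short of the nominal seat. I'll look to see whether it is the collar or a bind.

```bash

python3 - <<'E'
from h import *
im,i=snap("wrist","w7");cv2.imwrite("pics/w7c.png",cv2.resize(im[180:400,220:420],None,fx=2.7,fy=2.7,interpolation=cv2.INTER_CUBIC))
E
```

```text
(no output)
```

View pics/w7c.png

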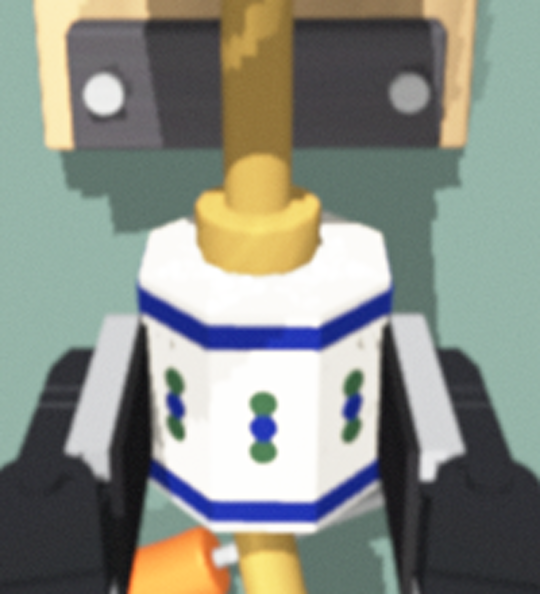

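The sleeve's face meets the collar at about crop (260,270), with no visible gap. It is level while the tube slopes, so I'll relax the push, open slightly so it aligns itself, then regrip and push gently.

```bash

python3 -m crank '[{"x":0,"y":0,"z":0,"yaw":0,"claw":0},{"x":0,"y":0,"z":0,"yaw":0,"claw":0},{"x":0,"y":0,"z":0,"yaw":0,"claw":4.5},{"x":0,"y":0,"z":0,"yaw":0,"claw":4.5},{"x":0,"y":0,"z":0,"yaw":0,"claw":4.5}]'>/dev/null; python3 h.py
python3 - <<'E'
from h import *
def band(im):
    b=im.astype(int);mb=(b[...,0]>b[...,2]+60)&(b[...,0]>b[...,1]+40);mb[:270]=0;mb[390:]=0;mb[:,:265]=0;mb[:,370:]=0
    for r in((270,320),(350,390)):
        ys,xs=np.nonzero(mb[r[0]:r[1]]);print(r,xs.mean().round(1),(ys.mean()+r[0]).round(1),xs.min(),xs.max(),len(xs))
band(cv2.imread("pics/w7.png"));im,i=snap("wrist","w8");band(im);s,M=tool();print(s["tcp_pos"],s["width"])
E
python3 -m crank '[{"x":0,"y":0,"z":0,"yaw":0,"claw":4.5},{"x":0,"y":0,"z":0,"yaw":0,"claw":0},{"x":0,"y":0,"z":0,"yaw":0,"claw":0},{"x":0,"y":0,"z":0,"yaw":0,"claw":0},{"x":0,"y":0,"z":0,"yaw":0,"claw":0}]'>/dev/null; python3 h.py
python3 -m crank '[{"x":0,"y":0,"z":0,"yaw":0,"claw":0},{"x":0,"y":0,"z":0,"yaw":0,"claw":0},{"x":0,"y":0,"z":0,"yaw":0,"claw":0},{"x":0,"y":0,"z":0,"yaw":0,"claw":0},{"x":-0.1,"y":0.01,"z":0,"yaw":0,"claw":0}]'>/dev/null; python3 h.py
```

```text
t24.55 centre lamp mm [  0.7 -48.4 151.9] xaxis yaw -89.7 deg pitch 0.025 roll 0.010 F lamp [-0.7 -0.2 -0.5] T [ 0.03  0.   -0.05] w 0.524 q [ 0.42  0.23 -0.34  1.   -0.03  2.11]
(270, 320) 317.7 300.8 271 365 772
(350, 390) 318.0 364.9 276 359 586
(270, 320) 315.6 299.8 270 361 756
(350, 390) 315.9 365.6 273 359 648
[0.4858 0.2068 0.1326] 0.5299450789249779
t25.10 centre lamp mm [  0.  -48.  152.3] xaxis yaw -89.7 deg pitch 0.025 roll 0.009 F lamp [0.2 0.3 1.6] T [-0.06  0.15 -0.  ] w 0.391 q [ 0.42  0.23 -0.34  1.   -0.03  2.11]
t25.60 centre lamp mm [  0.  -47.8 152.2] xaxis yaw -89.7 deg pitch 0.026 roll 0.009 F lamp [-1.1 -5.5  4.9] T [-1.23  0.25 -0.06] w 0.390 q [ 0.42  0.23 -0.34  1.   -0.03  2.11]
```

```bash

python3 -m crank '[{"x":0,"y":0,"z":0,"yaw":0,"claw":0},{"x":0,"y":0,"z":0,"yaw":0,"claw":0},{"x":0,"y":0,"z":0,"yaw":0,"claw":0},{"x":0,"y":0,"z":0,"yaw":0,"claw":0},{"x":-0.1,"y":0.01,"z":0,"yaw":0,"claw":0}]'>/dev/null; python3 h.py
python3 - <<'E'
from h import *
im,i=snap("wrist","w9")
def an(f):
    im=cv2.imread(f"pics/{f}.png");i=np.load(f"pics/{f}.npy",allow_pickle=True).item()
    h=cv2.cvtColor(im,cv2.COLOR_BGR2HSV);b=im.astype(int);e=[];g=[]
    for c in range(308,325):
        y=[r for r in range(240,295) if 12<=h[r,c,0]<=32 and h[r,c,1]>90];e.append(max(y))
        bl=[r for r in range(285,320) if b[r,c,0]>b[r,c,2]+50];g.append((min(bl),max(bl)))
    c0=max(e);bt=np.median([x[0] for x in g]);bb=np.median([x[1] for x in g]);print(f,"collar edge rows",e,"band",bt,bb)
    lam=lambda u,v,z:1000*(L.T@(plane(i,u,v,z)-O))
    print(" collar rim",lam(316,c0+.5,.1595)," band near edge",lam(316,bt-.5,.1695)," band far edge",lam(316,bb+.5,.1695))
an("w7");an("w9")
cv2.imwrite("pics/w9c.png",cv2.resize(im[240:320,260:370],None,fx=6,fy=6,interpolation=cv2.INTER_CUBIC))
E
```

```text
t26.10 centre lamp mm [  0.1 -47.8 152.2] xaxis yaw -89.7 deg pitch 0.028 roll 0.010 F lamp [-0.7 -7.2  6.3] T [-1.48  0.3   0.05] w 0.395 q [ 0.42  0.23 -0.34  1.01 -0.03  2.11]
w7 collar edge rows [280, 280, 280, 280, 280, 281, 281, 281, 281, 281, 281, 281, 280, 280, 280, 280, 280] band 301.0 309.0
 collar rim [ -0.9517 -30.0722 159.5   ]  band near edge [ -0.9965 -32.5233 169.5   ]  band far edge [ -0.9799 -36.2878 169.5   ]
w9 collar edge rows [285, 285, 285, 285, 286, 286, 286, 286, 286, 286, 286, 286, 285, 285, 285, 285, 285] band 300.0 308.0
 collar rim [ -1.0513 -30.0563 159.5   ]  band near edge [ -1.1092 -29.9705 169.5   ]  band far edge [ -1.092  -33.7481 169.5   ]
```

View pics/w9c.png

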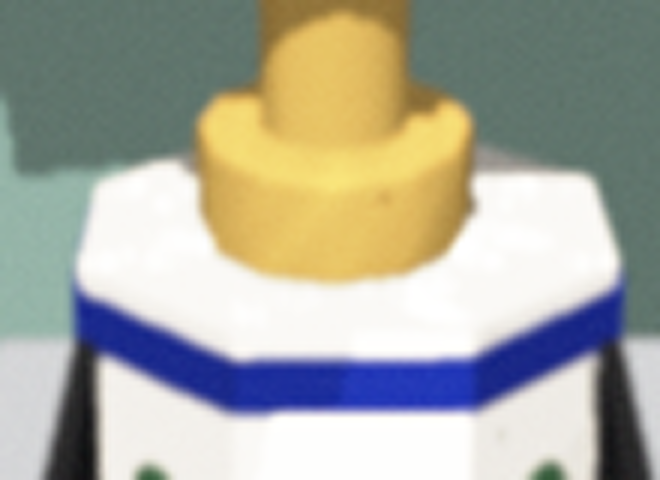

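Collar rim measures −30.06 mm and the band edge is now at −29.97 mm, against −32.5 before. So the first stop was a bind, and opening the jaws freed it. One more ease-and-push to confirm it goes no further.

```bash

python3 -m crank '[{"x":0,"y":0,"z":0,"yaw":0,"claw":0},{"x":0,"y":0,"z":0,"yaw":0,"claw":4.5},{"x":0,"y":0,"z":0,"yaw":0,"claw":4.5},{"x":0,"y":0,"z":0,"yaw":0,"claw":4.5},{"x":0,"y":0,"z":0,"yaw":0,"claw":4.5}]'>/dev/null; python3 h.py
python3 -m crank '[{"x":0,"y":0,"z":0,"yaw":0,"claw":0},{"x":0,"y":0,"z":0,"yaw":0,"claw":0},{"x":0,"y":0,"z":0,"yaw":0,"claw":0},{"x":0,"y":0,"z":0,"yaw":0,"claw":0},{"x":-0.1,"y":0.02,"z":0,"yaw":0,"claw":0}]'>/dev/null; python3 h.py
python3 -m crank '[{"x":0,"y":0,"z":0,"yaw":0,"claw":0},{"x":0,"y":0,"z":0,"yaw":0,"claw":0},{"x":0,"y":0,"z":0,"yaw":0,"claw":0},{"x":-0.1,"y":0.01,"z":0,"yaw":0,"claw":0},{"x":-0.1,"y":0.01,"z":0,"yaw":0,"claw":0}]'>/dev/null; python3 h.py
python3 - <<'E'
from h import *
snap("wrist","w10")
def an(f):
    im=cv2.imread(f"pics/{f}.png");i=np.load(f"pics/{f}.npy",allow_pickle=True).item()
    h=cv2.cvtColor(im,cv2.COLOR_BGR2HSV);b=im.astype(int);e=[];g=[]
    for c in range(308,325):
        e.append(max(r for r in range(240,295) if 12<=h[r,c,0]<=32 and h[r,c,1]>90));bl=[r for r in range(285,330) if b[r,c,0]>b[r,c,2]+50];g.append((min(bl),max(bl)))
    lam=lambda u,v,z:1000*(L.T@(plane(i,u,v,z)-O))
    print(f,"collar",lam(316,max(e)+.5,.1595)[1],"band near",lam(316,np.median([x[0] for x in g])-.5,.1695)[1],"far",lam(316,np.median([x[1] for x in g])+.5,.1695)[1])
an("w10")
E
```

```text
t26.65 centre lamp mm [  0.4 -46.2 152. ] xaxis yaw -89.7 deg pitch 0.026 roll 0.010 F lamp [ 0.7 -0.7  0.9] T [-0.03 -0.07 -0.03] w 0.531 q [ 0.42  0.23 -0.34  1.   -0.03  2.11]
t27.15 centre lamp mm [  0.1 -45.9 152.3] xaxis yaw -89.7 deg pitch 0.027 roll 0.010 F lamp [-1.7 -6.4  6.2] T [-1.33  0.35  0.03] w 0.392 q [ 0.43  0.23 -0.34  1.01 -0.03  2.11]
t27.65 centre lamp mm [  0.1 -45.9 152.3] xaxis yaw -89.8 deg pitch 0.031 roll 0.010 F lamp [-0.5 -5.7  5.5] T [-1.21  0.27 -0.01] w 0.393 q [ 0.43  0.23 -0.34  1.01 -0.03  2.12]
w10 collar -29.906496768134048 band near -29.70431468763671 far -33.522474127761406
```

It stayed put: the pads slid 1.9 mm while the sleeve moved no more than 0.3 mm. It is seated, so I'm releasing and lifting straight up.

```bash

python3 -m crank '[{"x":0,"y":0,"z":0,"yaw":0,"claw":0},{"x":0,"y":0,"z":0,"yaw":0,"claw":4.5},{"x":0,"y":0,"z":0,"yaw":0,"claw":6},{"x":0,"y":0,"z":0,"yaw":0,"claw":8.54},{"x":0,"y":0,"z":0,"yaw":0,"claw":8.54}]'>/dev/null
python3 -m crank '[{"x":0.2,"y":0,"z":0,"yaw":0,"claw":8.54},{"x":0,"y":0,"z":0,"yaw":0,"claw":8.54},{"x":0,"y":0,"z":0,"yaw":0,"claw":8.54},{"x":0,"y":-0.5,"z":0,"yaw":0,"claw":8.54},{"x":0,"y":-1,"z":0,"yaw":0,"claw":8.54}]'>/dev/null; python3 h.py
python3 -m crank '[{"x":0,"y":-2,"z":0,"yaw":0,"claw":8.54},{"x":0,"y":-3,"z":0,"yaw":0,"claw":8.54},{"x":0,"y":-3,"z":0,"yaw":0,"claw":8.54},{"x":0,"y":-3,"z":0,"yaw":0,"claw":8.54},{"x":0,"y":0,"z":0,"yaw":0,"claw":8.54}]'>/dev/null; python3 h.py
python3 - <<'E'
from h import *
im,i=snap("wrist","w11");b=im.astype(int)
for n,y,z in(("collar top",-30,.1595),("seat end top",-30,.168),("far end top",-66,.168)):print(n,proj(i,O+L@[0,y/1000,z]))
c=proj(i,O+L@[0,-.048,.168]).round().astype(int);print(c)
m=((b[...,0]>b[...,2]+50)&(b[...,0]>b[...,1]+30)).astype(np.uint8);n,l,st,ce=cv2.connectedComponentsWithStats(m)
for k in range(1,n):
    if st[k,4]>40 and np.hypot(*(ce[k]-c))<50:
        print(st[k],ce[k],1000*(L.T@(plane(i,*ce[k],.163)-O)))
snap("side","s11")
E
```

```text
t28.70 centre lamp mm [ -0.7 -46.5 166.3] xaxis yaw -89.7 deg pitch 0.030 roll 0.008 F lamp [ 0.1 -0.4 -0.8] T [ 0.07 -0.05 -0.02] w 0.998 q [ 0.43  0.22 -0.32  1.04 -0.03  2.11]
t29.20 centre lamp mm [ -1.5 -42.9 285.2] xaxis yaw -89.7 deg pitch 0.028 roll 0.010 F lamp [-0.1  0.8 -0.4] T [ 0.05 -0.05 -0.03] w 1.000 q [ 0.43  0.17 -0.11  1.3  -0.03  2.12]
collar top [318.5001 203.1391]
seat end top [318.6535 206.5497]
far end top [318.3082 254.117 ]
[318 231]
[293 207  51   7 197] [316.8223 210.4924] [ -1.2053 -34.4096 163.    ]
[294 244  49   9 183] [317.1093 249.2623] [ -0.8356 -64.2872 163.    ]
```

```bash

python3 - <<'E'
from h import *
im=cv2.imread("pics/w11.png");i=np.load("pics/w11.npy",allow_pickle=True).item();h=cv2.cvtColor(im,cv2.COLOR_BGR2HSV);b=im.astype(int)
lam=lambda u,v,z:(1000*(L.T@(plane(i,u,v,z)-O)))[1].round(2)
g=[]
for c in range(311,325):
    y=[r for r in range(185,225) if 12<=h[r,c,0]<=32 and h[r,c,1]>90];B=[r for r in range(195,270) if b[r,c,0]>b[r,c,2]+50]
    n=[r for r in B if r<230];f=[r for r in B if r>230];g.append((max(y),min(n),max(n),min(f),max(f)))
m=np.median(g,axis=0);print(m)
print("collar rim",lam(317,m[0]+.5,.1595),[(z,"near band",lam(317,m[1]-.5,z),lam(317,m[2]+.5,z),"far band",lam(317,m[3]-.5,z),lam(317,m[4]+.5,z)) for z in(.165,.168)])
# side view: bands & check bystanders unmoved
a=cv2.imread("pics/side0.png").astype(int);s=cv2.imread("pics/s11.png").astype(int);d=np.abs(a-s).max(2)>50;n,l,st,c=cv2.connectedComponentsWithStats(d.astype(np.uint8))
print([(st[k].tolist()) for k in range(1,n) if st[k,4]>40])
E
```

```text
[203. 210. 213. 249. 252.]
collar rim -30.27 [(0.165, 'near band', np.float64(-33.06), np.float64(-36.01), 'far band', np.float64(-62.84), np.float64(-66.02)), (0.168, 'near band', np.float64(-32.14), np.float64(-35.06), 'far band', np.float64(-61.57), np.float64(-64.72))]
[[0, 0, 46, 98, 3056], [194, 0, 76, 141, 5571], [19, 96, 29, 48, 818], [234, 188, 22, 22, 247], [36, 223, 39, 36, 783], [74, 271, 6, 35, 98], [64, 307, 9, 10, 51], [379, 331, 26, 25, 334], [363, 341, 27, 32, 137], [464, 428, 33, 52, 139], [209, 455, 48, 25, 696]]
```

```bash

cat > an.py <<'E'
from h import *
def an(f):
    im=cv2.imread(f"pics/{f}.png");i=np.load(f"pics/{f}.npy",allow_pickle=True).item();h=cv2.cvtColor(im,cv2.COLOR_BGR2HSV);b=im.astype(int)
    c0=proj(i,O+L@[0,-.030,.1595]);c1=proj(i,O+L@[0,-.048,.168]);c2=proj(i,O+L@[0,-.066,.168]);u=int(round(c1[0]))-1;g=[]
    for c in range(u-6,u+7):
        B=[r for r in range(int(c0[1])-5,int(c2[1])+25) if b[r,c,0]>b[r,c,2]+50 and b[r,c,0]>b[r,c,1]+30];q=2*(c2[1]-c1[1])
        mid=(min(B)+max(B))/2;n=[r for r in B if r<mid-.3*q];f2=[r for r in B if r>mid+.3*q]
        y=[r for r in range(int(c0[1])-20,min(B)) if 12<=h[r,c,0]<=32 and h[r,c,1]>90];g.append((max(y),min(n),max(n),min(f2),max(f2)))
    m=np.median(g,axis=0);lam=lambda v,z:(1000*(L.T@(plane(i,u,v,z)-O)))[1].round(2)
    for z in(.166,.168,.170):
        e=[lam(m[1]-.5,z),lam(m[4]+.5,z)];print(f,z,"collar",lam(m[0]+.5,.1595),"outer band edges",e,"mid",round(sum(e)/2,2),"len",round(e[0]-e[1],2))
E
python3 -c "
from an import *
for f in('w7','w9','w10','w11'):an(f)"
```

```text
w7 0.166 collar -30.07 outer band edges [np.float64(-34.59), np.float64(-68.3)] mid -51.44 len 33.71
w7 0.168 collar -30.07 outer band edges [np.float64(-33.41), np.float64(-66.59)] mid -50.0 len 33.18
w7 0.17 collar -30.07 outer band edges [np.float64(-32.23), np.float64(-64.87)] mid -48.55 len 32.64
w9 0.166 collar -30.06 outer band edges [np.float64(-32.02), np.float64(-66.84)] mid -49.43 len 34.82
w9 0.168 collar -30.06 outer band edges [np.float64(-30.85), np.float64(-65.12)] mid -47.98 len 34.27
w9 0.17 collar -30.06 outer band edges [np.float64(-29.68), np.float64(-63.4)] mid -46.54 len 33.72
w10 0.166 collar -29.91 outer band edges [np.float64(-31.81), np.float64(-67.05)] mid -49.43 len 35.24
w10 0.168 collar -29.91 outer band edges [np.float64(-30.61), np.float64(-65.29)] mid -47.95 len 34.68
w10 0.17 collar -29.91 outer band edges [np.float64(-29.4), np.float64(-63.52)] mid -46.46 len 34.12
w11 0.166 collar -30.27 outer band edges [np.float64(-32.75), np.float64(-65.59)] mid -49.17 len 32.84
w11 0.168 collar -30.27 outer band edges [np.float64(-32.14), np.float64(-64.72)] mid -48.43 len 32.58
w11 0.17 collar -30.27 outer band edges [np.float64(-31.53), np.float64(-63.85)] mid -47.69 len 32.32
```

Sleeve midpoint reads about −48.4, but the view can't resolve the last millimetre. I'll check by touch: straddle the tube with the fingers slightly open, then nudge the sleeve's free end square-on so there's no tilting moment.

```bash

python3 -m crank '[{"x":2.5,"y":0,"z":0.1,"yaw":0,"claw":2.2},{"x":2.4,"y":0,"z":0.1,"yaw":0,"claw":2.2},{"x":0,"y":0,"z":0,"yaw":0,"claw":2.2},{"x":0,"y":0,"z":0,"yaw":0,"claw":2.2},{"x":0,"y":0,"z":0,"yaw":0,"claw":2.2}]'>/dev/null; python3 h.py
python3 -m crank '[{"x":0,"y":2,"z":0,"yaw":0,"claw":2.2},{"x":0,"y":2,"z":0,"yaw":0,"claw":2.2},{"x":0,"y":2,"z":0,"yaw":0,"claw":2.2},{"x":0,"y":0,"z":0,"yaw":0,"claw":2.2},{"x":0,"y":0,"z":0,"yaw":0,"claw":2.2}]'>/dev/null; python3 h.py
```

```text
t29.80 centre lamp mm [ -3.2 -94.5 278.2] xaxis yaw -89.7 deg pitch 0.034 roll -0.001 F lamp [-0.3 -1.1  0.3] T [ 0.04  0.01 -0.01] w 0.259 q [ 0.35  0.13 -0.17  1.29 -0.03  2.03]
t30.30 centre lamp mm [ -3.7 -93.4 215.5] xaxis yaw -89.4 deg pitch 0.033 roll -0.002 F lamp [-0.6  0.8  1.3] T [ 0.02 -0.03 -0.07] w 0.257 q [ 0.35  0.15 -0.29  1.15 -0.03  2.03]
```

```bash

python3 -m crank '[{"x":-0.2,"y":0,"z":0.4,"yaw":0,"claw":2.2},{"x":-0.1,"y":0,"z":0.2,"yaw":0,"claw":2.2},{"x":0,"y":0,"z":0,"yaw":0,"claw":2.2},{"x":0,"y":0,"z":0,"yaw":0,"claw":2.2},{"x":0,"y":0,"z":0,"yaw":0,"claw":2.2}]'>/dev/null; python3 h.py
python3 -c "
from an import *
snap('wrist','w12');an('w12')"
```

```text
t30.80 centre lamp mm [  4.7 -88.3 218.6] xaxis yaw -89.4 deg pitch 0.031 roll 0.002 F lamp [0.7 0.4 0.8] T [ 0.02 -0.    0.04] w 0.259 q [ 0.35  0.17 -0.26  1.15 -0.03  2.03]
w12 0.166 collar -30.53 outer band edges [np.float64(-32.43), np.float64(-65.61)] mid -49.02 len 33.18
w12 0.168 collar -30.53 outer band edges [np.float64(-32.08), np.float64(-64.91)] mid -48.5 len 32.83
w12 0.17 collar -30.53 outer band edges [np.float64(-31.72), np.float64(-64.21)] mid -47.96 len 32.49
```

```bash

python3 -m crank '[{"x":0.2,"y":0.5,"z":-0.2,"yaw":0,"claw":2.2},{"x":0,"y":1,"z":0,"yaw":0,"claw":2.2},{"x":0,"y":0.5,"z":0,"yaw":0,"claw":2.2},{"x":0,"y":0,"z":0,"yaw":0,"claw":2.2},{"x":0,"y":0,"z":0,"yaw":0,"claw":2.2}]'>/dev/null; python3 h.py
```

```text
t31.35 centre lamp mm [  1.8 -91.8 196.3] xaxis yaw -89.4 deg pitch 0.031 roll 0.001 F lamp [0.1 0.1 0. ] T [0.01 0.01 0.02] w 0.256 q [ 0.35  0.17 -0.31  1.1  -0.03  2.03]
```

```bash

python3 -m crank '[{"x":-0.4,"y":0.5,"z":0.05,"yaw":0,"claw":2.2},{"x":0,"y":1,"z":0,"yaw":0,"claw":2.2},{"x":0,"y":1,"z":0,"yaw":0,"claw":2.2},{"x":0,"y":1,"z":0,"yaw":0,"claw":2.2},{"x":0,"y":0.5,"z":0,"yaw":0,"claw":2.2}]'>/dev/null; python3 h.py
```

```text
t31.85 centre lamp mm [  2.7 -88.4 153.2] xaxis yaw -89.4 deg pitch 0.031 roll 0.002 F lamp [ 0.6 -0.8 -0.5] T [0.   0.05 0.06] w 0.257 q [ 0.35  0.2  -0.37  1.01 -0.03  2.03]
```

```bash

python3 -m crank '[{"x":-0.4,"y":0.1,"z":-0.05,"yaw":0,"claw":2.2},{"x":-0.3,"y":0.1,"z":-0.05,"yaw":0,"claw":2.2},{"x":0,"y":0,"z":0,"yaw":0,"claw":2.2},{"x":0,"y":0,"z":0,"yaw":0,"claw":2.2},{"x":0,"y":0,"z":0,"yaw":0,"claw":2.2}]'>/dev/null; python3 h.py
python3 -m crank '[{"x":-0.1,"y":0,"z":0,"yaw":0,"claw":2.2},{"x":0,"y":0,"z":0,"yaw":0,"claw":2.2},{"x":0,"y":0,"z":0,"yaw":0,"claw":2.2},{"x":0,"y":0,"z":0,"yaw":0,"claw":2.2},{"x":-0.1,"y":0,"z":0,"yaw":0,"claw":2.2}]'>/dev/null; python3 h.py
```

```text
t32.35 centre lamp mm [  1.2 -80.9 150. ] xaxis yaw -89.4 deg pitch 0.031 roll 0.001 F lamp [0.1 0.1 1. ] T [ 0.05 -0.05 -0.02] w 0.259 q [ 0.37  0.21 -0.37  1.   -0.03  2.05]
t32.85 centre lamp mm [  1.8 -79.2 150.7] xaxis yaw -89.4 deg pitch 0.032 roll 0.002 F lamp [-0.1 -3.9  1.4] T [-0.74 -0.01 -0.03] w 0.256 q [ 0.37  0.21 -0.37  1.   -0.03  2.05]
```

```bash

python3 -m crank '[{"x":-0.05,"y":0,"z":0,"yaw":0,"claw":2.2},{"x":-0.05,"y":0,"z":0,"yaw":0,"claw":2.2},{"x":-0.1,"y":0,"z":0,"yaw":0,"claw":2.2},{"x":-0.1,"y":0,"z":0,"yaw":0,"claw":2.2},{"x":-0.1,"y":0,"z":0,"yaw":0,"claw":2.2}]'>/dev/null; python3 h.py
python3 -m crank '[{"x":-0.1,"y":0,"z":0,"yaw":0,"claw":2.2},{"x":-0.1,"y":0,"z":0,"yaw":0,"claw":2.2},{"x":-0.1,"y":0,"z":0,"yaw":0,"claw":2.2},{"x":-0.1,"y":0,"z":0,"yaw":0,"claw":2.2},{"x":-0.1,"y":0,"z":0,"yaw":0,"claw":2.2}]'>/dev/null; python3 h.py
```

```text
t33.35 centre lamp mm [  1.8 -79.2 150.7] xaxis yaw -89.5 deg pitch 0.041 roll 0.003 F lamp [-0.3 -5.2  3.4] T [-1.24  0.1   0.03] w 0.259 q [ 0.37  0.22 -0.36  1.01 -0.04  2.06]
t33.85 centre lamp mm [  1.7 -79.2 150.9] xaxis yaw -89.7 deg pitch 0.052 roll 0.004 F lamp [-0.6 -4.6  2.8] T [-1.11 -0.01  0.02] w 0.258 q [ 0.38  0.22 -0.36  1.01 -0.05  2.07]
```

A 5 N push on the free end moves it no further, so it is hard against the collar. Backing off and clearing away.

```bash

python3 -m crank '[{"x":0.4,"y":0,"z":0.05,"yaw":0,"claw":2.2},{"x":0.4,"y":0,"z":0.05,"yaw":0,"claw":2.2},{"x":0,"y":0,"z":0,"yaw":0,"claw":2.2},{"x":0,"y":-0.5,"z":0,"yaw":0,"claw":2.2},{"x":0,"y":-1,"z":0,"yaw":0,"claw":2.2}]'>/dev/null; python3 h.py
python3 -m crank '[{"x":0,"y":-2,"z":0,"yaw":0,"claw":2.2},{"x":0,"y":-2,"z":0,"yaw":0,"claw":2.2},{"x":0,"y":-2,"z":0,"yaw":0,"claw":2.2},{"x":0,"y":0,"z":0,"yaw":0,"claw":2.2},{"x":0,"y":0,"z":0,"yaw":0,"claw":2.2}]'>/dev/null; python3 h.py
python3 -c "
from an import *
snap('wrist','w13');an('w13');im,i=snap('side','s13')
a=cv2.imread('pics/side0.png').astype(int);d=np.abs(a-im.astype(int)).max(2)>50;n,l,st,c=cv2.connectedComponentsWithStats(d.astype(np.uint8));print([st[k].tolist() for k in range(1,n) if st[k,4]>40])
print(proj(i,O+L@[0,-.048,.15]))"
```

```text
t34.35 centre lamp mm [  1.8 -85.7 165.8] xaxis yaw -89.6 deg pitch 0.049 roll 0.001 F lamp [-0.2  0.3  0.2] T [ 0.05 -0.05 -0.01] w 0.258 q [ 0.37  0.2  -0.34  1.05 -0.04  2.05]
t34.85 centre lamp mm [  2.6 -81.1 232.3] xaxis yaw -89.6 deg pitch 0.046 roll 0.005 F lamp [ 0.  -0.6 -0.6] T [0.04 0.01 0.  ] w 0.260 q [ 0.37  0.17 -0.23  1.19 -0.04  2.06]
w13 0.166 collar -30.28 outer band edges [np.float64(-32.22), np.float64(-65.29)] mid -48.76 len 33.07
w13 0.168 collar -30.28 outer band edges [np.float64(-31.8), np.float64(-64.55)] mid -48.18 len 32.75
w13 0.17 collar -30.28 outer band edges [np.float64(-31.38), np.float64(-63.8)] mid -47.59 len 32.42
[[0, 0, 46, 98, 3065], [192, 0, 83, 171, 7094], [19, 96, 29, 48, 821], [234, 187, 22, 23, 259], [36, 223, 40, 42, 857], [71, 271, 10, 35, 171], [379, 331, 26, 25, 332], [376, 355, 14, 18, 41], [464, 429, 31, 51, 132], [208, 455, 49, 25, 701], [549, 466, 34, 14, 155]]
[243.8095 197.9263]
```

```bash
python3 -c "
from bench import hand_in;print(hand_in())"
```

```text
the job is handed in; nothing more can be done
None
```

The blue-banded sleeve is threaded over the tip, round the bend and up against the collar. I let go of it there, moved the robot clear, and handed the job in at about 35 s of the 72 s.

- **The bend:** The slide ran nearly force-free, at most about 2 N. I felt the rise at the middle of the bend as about 6.5 mm (0.12 rad) and followed that.
- **The bind:** The sleeve stopped about 2 mm short of the collar, with about 8 N of push. I opened the jaws so it could line up with the sloping tube, then regripped and eased it on at about 7 N.
- **Check by touch:** After release, a push of about 5 N on its free end with the fingers straddling the tube moved it no further.
- **Check by camera:** The last wrist-camera measurement put its middle 17.9 mm from the collar's face, against a nominal 18 mm. That is good to only about 1 mm, because it depends on the assumed height of the sleeve's top and on its tilt.
- **Disagreement:** An earlier, more distant view suggested a gap of 1–1.5 mm to the collar. The touch test and the closer view did not bear that out.
- **Everything else:** In the before-and-after side pictures the red sleeve shows no change. The other differences are the arm, the emptied saddle and patches near the blue jar and the shade. I took those patches for shadow changes, since the arm never went near them, but did not check further.

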